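# Pin the dunnage rack's index bar and rack the cover panels

### The job

First lock the rack: take the locating pin from its stand, slide its tip along the index bar until it finds the unmarked blind hole, and push it in until its collar rests on the bar. Then push every cover panel on the table upright and fully home into a spring clip slot of the rack, one panel to a slot, any slot, and leave the pin in. Do not knock over the dispenser.

Things in the scene. Friction and masses are not known exactly. Their poses are not given: they have to be found in the camera images.
- rack: fixed dunnage rack on an aluminium base plate 210 (x) x 250 (y) x 12 mm; origin at the centre of its underside, on the table, z up, -x towards the robot at yaw 0. Its far half has four slots that run along x between grey guide blocks 50 mm high; steel lead-in lips flare up from there to 65 mm and widen each mouth to about 25 mm. Its near part has a dark steel index bar along y
- bar_window (a point): middle of the bar's visible top, 40 mm above the table; axes as the rack's. The flat bar shows from y = -52 to +52 mm, 38 mm wide, between two grey end housings 6 mm higher. On its centre line (x = 0), anywhere from y = -35 to +35 mm and different every time, is one unmarked blind hole, 17 mm wide, chamfered 1.5 mm, 25 mm deep; else it is solid
- slot_1 (a point): centre of the floor of the slot at rack y = -90 mm; axes as the rack's, 12 mm above the table. Each slot is 12.5 mm wide (y), 84 mm long (x), 38 mm deep. A V-bent spring leaf, 6 mm proud of its +y wall, gives way and snaps into a panel's window 20 mm above the floor. Pushing a panel past it takes 5 to 20 N; a panel just lowered in stays 10 to 40 mm too high
- slot_2 (a point): the same for the slot at rack y = -30 mm
- slot_3 (a point): the same for the slot at rack y = +30 mm
- slot_4 (a point): the same for the slot at rack y = +90 mm
- pin: loose locating pin, 72 mm long, 0.12 kg, upright in its stand, collar on the stand's top; origin at the centre of its tip, z up along it. Shank 14 mm wide, 22 mm long, tip coned to 8 mm over 4 mm; then a collar 30 mm wide, 22 to 27 mm above the tip; then a black square grip 24 x 24 mm (faces along its x and y) from 27 to 72 mm. Fully seated in the bar its tip is 18 mm above the table
- pin_stand: fixed grey block 56 x 56 x 32 mm with a hole 18 mm wide, in which the pin stands; origin at the centre of its underside
- panel_1: loose aluminium cover panel (may be absent), 0.16 kg, upright on the table: web 10 mm thick (y), 94 mm long (x), 95 mm high, a window low in its middle, steel cross rails 8 x 48 mm, 38 mm high, at its ends (110 mm in all); same either way round. Origin at the centre of its underside, x along the web. Grip the top edge. Home, its web is in the slot, rails beyond the blocks, underside on the plate
- panel_2: another panel, like panel_1 (may be absent)
- panel_3: another panel, like panel_1 (may be absent)
- panel_4: another panel, like panel_1 (may be absent)
- ipa_dispenser: bystander: white bottle with a press dish, 66 x 66 x 143 mm, origin at the centre of its underside
Mind the look-alikes: they are no part of the job. Leave any green look-alike of the pin alone.

How it is judged:
On the way, in this order (a step that is already met when the one before it is completed fails the run):
1. the pin is seated in the index bar's blind hole, its collar on the bar (z of pin in the frame of rack below 0.022 m and x of pin in the frame of rack between -0.083 and -0.067 m and y of pin in the frame of rack between -0.045 and 0.045 m and angle between pin's own z axis and vertical below 0.12 rad and contact force between pin and the fingers below 0.5 N), for 0.2 s.
2. every panel is home in a slot ((horizontal distance between panel_1 and slot_1 below 0.01 m or horizontal distance between panel_1 and slot_2 below 0.01 m or horizontal distance between panel_1 and slot_3 below 0.01 m or horizontal distance between panel_1 and slot_4 below 0.01 m) and z of each of panel_1, panel_2, panel_3, panel_4 in the frame of rack below 0.0155 m and angle between the x axis of each of panel_1, panel_2, panel_3, panel_4 and the x axis of rack, either way round below 0.12 rad and angle between each of panel_1, panel_2, panel_3, panel_4's own z axis and vertical below 0.1 rad and (horizontal distance between panel_2 and slot_1 below 0.01 m or horizontal distance between panel_2 and slot_2 below 0.01 m or horizontal distance between panel_2 and slot_3 below 0.01 m or horizontal distance between panel_2 and slot_4 below 0.01 m) and (horizontal distance between panel_3 and slot_1 below 0.01 m or horizontal distance between panel_3 and slot_2 below 0.01 m or horizontal distance between panel_3 and slot_3 below 0.01 m or horizontal distance between panel_3 and slot_4 below 0.01 m) and (horizontal distance between panel_4 and slot_1 below 0.01 m or horizontal distance between panel_4 and slot_2 below 0.01 m or horizontal distance between panel_4 and slot_3 below 0.01 m or horizontal distance between panel_4 and slot_4 below 0.01 m)), for 0.2 s.
At the end, for the whole second after the job is handed in: Pin upright (0.12 rad) in the bar's hole, tip under 22 mm above the table (fully in: 18); each panel present upright in a slot of its own, within 10 mm of its centre and 0.12 rad of its line, underside within 3.5 mm of the base plate; all at rest (all of step 2 and z of pin in the frame of rack below 0.022 m and x of pin in the frame of rack between -0.083 and -0.067 m and y of pin in the frame of rack between -0.045 and 0.045 m and angle between pin's own z axis and vertical below 0.12 rad and linear speed of each of panel_1, panel_2, panel_3, panel_4, pin below 0.02 m/s); the robot touches nothing.
It fails at once if the dispenser is knocked over (angle between ipa_dispenser's own z axis and vertical above 0.6 rad).
Of panel_1, panel_2, panel_3, panel_4 only 3 to 4 are there at a start; the rules pass over those that are not, and their reading is None.
At some moment in a run one of panel_1, panel_2, panel_3, panel_4 may be knocked a few centimetres aside while the robot is not near it.
It also fails if it takes over 208 s, if anything falls off the work surface, if the arm or the gripper's body presses on something with over 40 N, if the wrist force passes 120 N, or if a joint passes its speed limit or range.

### The arm

A 6-joint arm with a two-finger parallel gripper is mounted at the origin on a cart in front of the work surface, level with it; the furniture and walls round the work are solid. World frame = base frame: x ahead of the robot, y to its left, z up, the work surface at z = 0. Lengths are in m, angles in rad, forces in N, time in s.
With the tool pointing down it reaches from about 0.225 to 0.875 m from the base axis. Payload 3.4 kg.
Tool frame: the origin (TCP) lies at the very end of the fingers, on their centre line; the grasp point (between the pads) lies 19 mm behind it; z points along the fingers, y is the direction in which the jaws open and shut (so a half turn about z gives the same grasp; the last joint's range is limited). The gripper opens to 85 mm and grips with 20 to 120 N. Pads are 22 mm wide; open, the fingers measure 114 mm over their backs; the gripper's body (76 mm by 85 mm) begins 54 mm behind the grasp point. The pads swing forward as they close: fully open they stand 13 mm farther back than shut.
Start: joints at [-1.281, 0.276, 1.505, -0, 1.361, -0.121], TCP at [0.23, -0.527, 0.231] pointing down, gripper open.
Joint ranges: [-2.89, 2.89], [-0.75, 2.08], [0.22, 2.7], [-1.18, 4.32], [0.11, 2.71], [-2.7, 2.7]. Speed limits (rad/s): [2.57, 2.57, 3.14, 3.14, 3.14, 3.14].

### API

Orientations are given as a unit quaternion [w, x, y, z].
In Python, from rig import get_state, get_image, camera_model, sign_off gives the robot as it stands. The module is installed in compiled form; this text tells all that it offers.
- The arm moves only by the tool drive_tool, never from a script. Its argument "motion" is text: rows parted by semicolons, each of 7 numbers parted by spaces: the turn, a rotation vector about the tool's x, y, z in degrees, then the shift along the tool's x, y, z in m, then the opening in per cent of the stroke, from 0 (shut) to 100 (fully open). In form: wx wy wz tx ty tz hand; .... A call has 1 to 12 rows; each row shifts and turns the pose as measured when the row begins, along the tool's axes as they then stand; what a row does not reach is not made up. A row lasts 1/8 s, in which the tool goes at most 62.5 mm and 10.7 degrees, less where a joint would pass 70% of its speed; a pose out of reach is approached as far as the arm can. A call is refused whole if a number of a shift passes 0.0625 or a number of a turn 10.7, either way. A call with a gripper value outside its range is refused whole. The fingers move at their own pace and stop on an object; "newtons" is the grip in N (left out, the last holds). Time passes only in rows, so rows that do not move let the fingers close. It gives the time, the measured TCP pose, the force and the opening at its end, in the units of the state.
- get_state(): the state, without advancing time (a new reading comes with each control period).
- get_image(name): name is "side" or "top"; returns (picture, depth): 384x512x3 uint8, red, green, blue; 384x512 float32, m along the optical axis (not along the pixel's ray), 0 where there is no reading.
- camera_model(name): a dict with "camera_matrix" (3x3 intrinsics, pixels), "cam_to_world" (4x4, takes a point from camera to world coordinates). Camera axes: x right, y up, looking along -z (the intrinsics and any distortion apply to the point x, -y, -z); pixel columns grow to the right and rows downward; lengths in m; the calibration is good to about 2 mm. A picture is of the moment at which its call begins. camera_model takes no time and is no camera call.
- sign_off(): hands the job in, once; it reports no verdict.
The state is a dict: "clock": time; "qpos": joint angles; "qd": joint speeds; "effort": joint torques, N m; "position": TCP position; "ee_rot": TCP orientation; "contact_force": force on the tool from outside, world axes, zero at the start; "moment": the same for the moment, N m; "width": finger opening in m.
Only numpy, scipy, OpenCV 4.12 (cv2) and the standard library are available. Lean on these libraries where they do the work, as an engineer would, in place of code of your own. Each camera call takes 0.05 s, during which the arm holds its last target.

## Working session

There is one attempt and no reset: what is moved stays moved. The work goes in short steps, Python scripts to look and compute and a tool call to move; the robot and the scene stay as the last step left them, time stands still between calls to the robot, and variables do not carry over. Pictures are saved under pics/ and viewed, and the job is handed in when it is done.

Besides the shell and the picture viewer there is one more tool, called after "Request:" by a JSON object that holds its "api" and its "payload", one argument or row to a line. drive_tool: Moves the arm, as the interface text tells. Its arguments: {"type":"object","properties":{"motion":{"type":"string"},"newtons":{"type":"number"}},"required":["motion"]}

```bash
mkdir -p pics; cat > h.py <<'E'
import numpy as np, cv2
from rig import get_state, get_image, camera_model, sign_off
def snap(name,tag):
    im,d=get_image(name); cv2.imwrite(f'pics/{tag}.png',im[:,:,::-1]); np.savez(f'pics/{tag}.npz',im=im,d=d); return im,d
def world(name,d):
    m=camera_model(name);K=m['camera_matrix'];T=m['cam_to_world']
    v,u=np.mgrid[0:d.shape[0],0:d.shape[1]]
    x=(u-K[0,2])/K[0,0]*d; y=(v-K[1,2])/K[1,1]*d
    P=np.stack([x,-y,-d,np.ones_like(d)],-1)@T.T
    return P[...,:3]
E
python3 - <<'E'
from h import *
print({k:np.round(v,3) for k,v in get_state().items()})
for n in('top','side'):
    snap(n,n+'0'); m=camera_model(n); print(n,{k:np.round(v,3) for k,v in m.items()})
E
```

```text
{'clock': np.float64(0.0), 'qpos': array([-1.281,  0.277,  1.506, -0.   ,  1.361, -0.121]), 'qd': array([ 0.001, -0.001, -0.001,  0.001,  0.   ,  0.001]), 'effort': array([-0.0000e+00, -4.1678e+01, -2.4581e+01, -0.0000e+00,  1.1000e-02,
        0.0000e+00]), 'position': array([ 0.229, -0.527,  0.23 ]), 'ee_rot': array([-0.001,  0.979,  0.204, -0.   ]), 'contact_force': array([ 0.592, -1.479,  0.183]), 'moment': array([ 0.022, -0.024,  0.033]), 'width': np.float64(0.086)}
top {'camera_matrix': array([[359.062,   0.   , 253.128],
       [  0.   , 359.062, 192.192],
       [  0.   ,   0.   ,   1.   ]]), 'cam_to_world': array([[-2.000e-03,  9.830e-01, -1.840e-01,  2.990e-01],
       [-1.000e+00, -2.000e-03,  2.000e-03, -2.000e-02],
       [ 1.000e-03,  1.840e-01,  9.830e-01,  1.209e+00],
       [ 0.000e+00,  0.000e+00,  0.000e+00,  1.000e+00]])}
side {'camera_matrix': array([[377.305,   0.   , 258.811],
       [  0.   , 377.305, 186.125],
       [  0.   ,   0.   ,   1.   ]]), 'cam_to_world': array([[ 0.934, -0.172,  0.312,  0.888],
       [ 0.357,  0.486, -0.798, -0.96 ],
       [-0.014,  0.857,  0.515,  0.661],
       [ 0.   ,  0.   ,  0.   ,  1.   ]])}
```

View pics/top0.png

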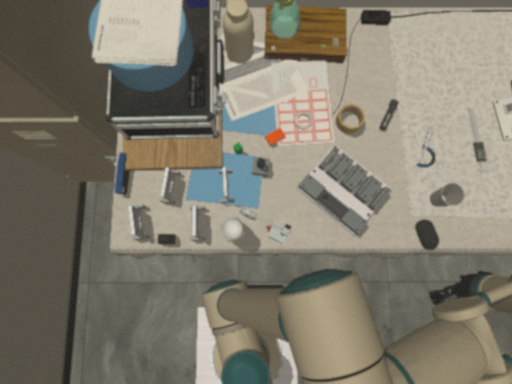

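View pics/side0.png

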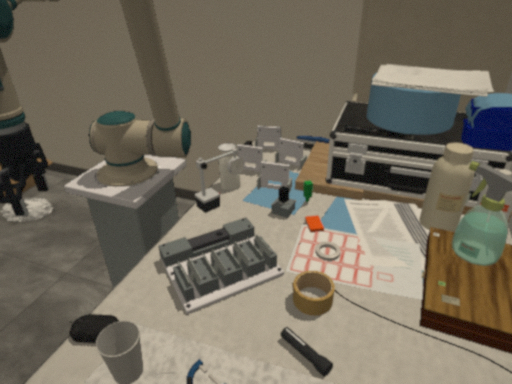

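```bash
python3 - <<'E'
from h import *
z=np.load('pics/top0.npz');im=z['im'][:,:,::-1]
c=im[130:250,110:400]; cv2.imwrite('pics/c1.png',cv2.resize(c[:,:180],None,fx=4.4,fy=4.4,interpolation=cv2.INTER_CUBIC))
c=im[135:245,285:405]; cv2.imwrite('pics/c2.png',cv2.resize(c,None,fx=5,fy=5,interpolation=cv2.INTER_CUBIC))
P=world('top',z['d'])
for u,v in [(345,190),(169,185),(226,183),(137,222),(197,222),(262,167),(262,160),(238,148),(233,230),(300,100),(330,230),(350,200)]: print(u,v,np.round(P[v,u],3))
s=np.load('pics/side0.npz');Q=world('side',s['d'])
for u,v in [(220,265),(310,340)]: print(u,v,np.round(Q[v,u],3))
c=s['im'][120:330,130:370,::-1]; cv2.imwrite('pics/c3.png',cv2.resize(c,None,fx=2.8,fy=2.8,interpolation=cv2.INTER_CUBIC))
E
```

```text
345 190 [ 0.53  -0.333  0.014]
169 185 [0.54  0.254 0.056]
226 183 [0.538 0.065 0.094]
137 222 [0.418 0.352 0.058]
197 222 [0.417 0.158 0.065]
262 167 [ 0.597 -0.051  0.068]
262 160 [ 0.616 -0.051  0.082]
238 148 [0.66  0.028 0.072]
233 230 [0.385 0.039 0.135]
300 100 [ 0.859 -0.19   0.009]
330 230 [ 0.396 -0.279  0.001]
350 200 [ 0.495 -0.348  0.014]
220 265 [ 0.563 -0.386  0.058]
310 340 [ 0.799 -0.463 -0.003]
```

View pics/c1.png

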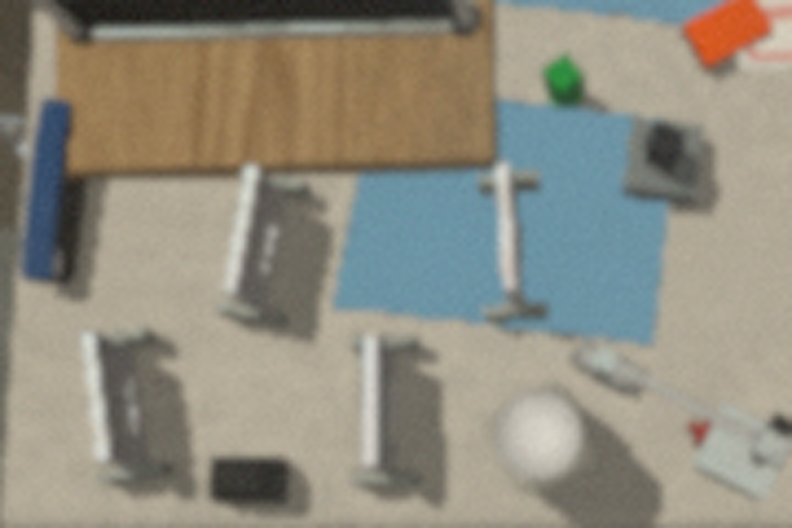

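View pics/c2.png

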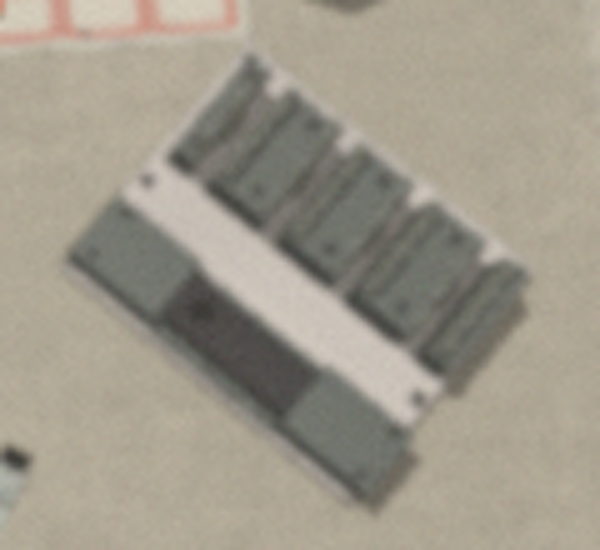

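View pics/c3.png

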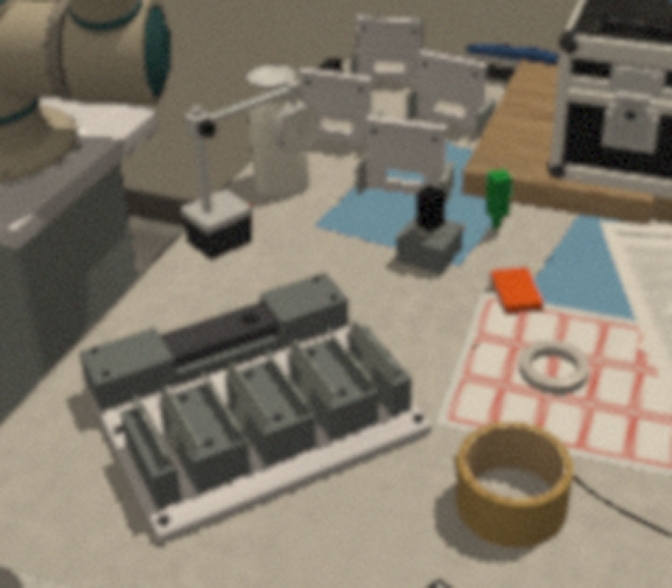

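```bash
python3 - <<'E'
from h import *
for n in('top','side'):
    z=np.load(f'pics/{n}0.npz');im=z['im'];P=world(n,z['d'])
    reg=(P[...,0]>.33)&(P[...,0]<.72)&(P[...,1]>-.5)&(P[...,1]<-.12)
    tab=reg&(abs(P[...,2])<.005); print(n,'table z',P[tab][:,2].mean(),P[tab][:,2].std())
    m=reg&(P[...,2]>.006)&(P[...,2]<.075)
    nl,l,st,c=cv2.connectedComponentsWithStats(m.astype(np.uint8))
    k=1+np.argmax(st[1:,4]); m=l==k
    print(st[k],np.histogram(P[m][:,2],bins=np.arange(.006,.076,.004)))
    R=P[m]
    r=cv2.minAreaRect(R[:,:2].astype(np.float32)); print('rect',r)
    g=im.astype(int).sum(2)
    hi=m&(P[...,2]>.034)&(P[...,2]<.046)
    print(np.histogram(g[hi],bins=12))
E
```

```text
top table z -0.000862197793250487 0.0021080865121180558
[ 297  144   95   92 4449] (array([346, 877, 308,  57,  74, 124,  72, 117, 327, 473, 770, 511, 127,
       139, 111,  16,   0]), array([0.006, 0.01 , 0.014, 0.018, 0.022, 0.026, 0.03 , 0.034, 0.038,
       0.042, 0.046, 0.05 , 0.054, 0.058, 0.062, 0.066, 0.07 , 0.074]))
rect ((0.535542905330658, -0.3315162658691406), (0.2505374848842621, 0.21439960598945618), 49.79762268066406)
(array([ 25, 263,  91,  75,  81,  77, 247,  24,  14,   9,   4,   7]), array([189. , 212.5, 236. , 259.5, 283. , 306.5, 330. , 353.5, 377. ,
       400.5, 424. , 447.5, 471. ]))
side table z -0.0008824022586711404 0.0012816004415209835
[ 158  218  126   95 6930] (array([ 231, 1329,  316,  244,  249,  310,  304,  305,  592,  586, 1153,
        769,  154,  161,  226,    1,    0]), array([0.006, 0.01 , 0.014, 0.018, 0.022, 0.026, 0.03 , 0.034, 0.038,
       0.042, 0.046, 0.05 , 0.054, 0.058, 0.062, 0.066, 0.07 , 0.074]))
rect ((0.5351603031158447, -0.33622390031814575), (0.24985356628894806, 0.2105504870414734), 49.41521453857422)
(array([ 44,  48, 507, 342, 119,  93,  92, 205,  16,  10,   2,   5]), array([ 82.        , 114.08333333, 146.16666667, 178.25      ,
       210.33333333, 242.41666667, 274.5       , 306.58333333,
       338.66666667, 370.75      , 402.83333333, 434.91666667,
       467.        ]))
```

```bash
cat >> h.py <<'E'
def project(n,p):
    m=camera_model(n);q=np.linalg.inv(m['cam_to_world'])@np.append(p,1);K=m['camera_matrix']
    return np.array([K[0,0]*q[0]/-q[2]+K[0,2],K[1,1]*-q[1]/-q[2]+K[1,2]])
def ray(n,uv,z):
    m=camera_model(n);K=m['camera_matrix'];T=m['cam_to_world']
    d=T[:3,:3]@np.array([(uv[0]-K[0,2])/K[0,0],-(uv[1]-K[1,2])/K[1,1],-1]);o=T[:3,3]
    return o+d*(z-o[2])/d[2]
E
python3 - <<'E'
from h import *
yaw=np.radians(-40.4);c=np.array([.5354,-.334]);R=np.array([[np.cos(yaw),-np.sin(yaw)],[np.sin(yaw),np.cos(yaw)]])
for n in('top','side'):
    z=np.load(f'pics/{n}0.npz');im=z['im'];P=world(n,z['d'])
    L=(P[...,:2]-c)@R
    g=im.astype(int).sum(2)
    m=(abs(L[...,0]+.075)<.03)&(abs(L[...,1])<.07)&(abs(P[...,2]-.04)<.01)&(g<(265 if n=='top' else 230))
    m=m.astype(np.uint8);nl,l,st,cc=cv2.connectedComponentsWithStats(m);k=1+np.argmax(st[1:,4]);m=l==k
    vv,uu=np.nonzero(m)
    W=np.array([ray(n,(u,v),.04) for u,v in zip(uu,vv)]);LL=(W[:,:2]-c)@R
    print(n,len(W),cv2.minAreaRect(W[:,:2].astype(np.float32)),LL.min(0),LL.max(0),LL.mean(0))
    # orthophoto of rack at z=.04 over bar
    ys=np.arange(-.07,.0701,.001);xs=np.arange(-.105,-.045,.001)
    mp=np.array([[project(n,np.append(c+R@np.array([x,y]),.04)) for y in ys] for x in xs]).astype(np.float32)
    o=cv2.remap(im,mp[...,0],mp[...,1],cv2.INTER_CUBIC)
    cv2.imwrite(f'pics/o_{n}.png',cv2.resize(np.clip(o[:,:,::-1].astype(float)*1.6,0,255),None,fx=5,fy=5))
    zz=cv2.remap(P[...,2].astype(np.float32),mp[...,0],mp[...,1],cv2.INTER_LINEAR)
    print(np.round(np.median(zz[26:36],axis=0)[::4]*1000).astype(int))
E
```

```text
top 344 ((0.4713085889816284, -0.2859013080596924), (0.12156781554222107, 0.0432017482817173), 49.12977600097656) [-0.10208079 -0.06551451] [-0.05805113  0.05604921] [-0.07775006  0.00153098]Traceback (most recent call last):
  File "<stdin>", line 14, in <module>
  File "h.py", line 12, in project
    m=camera_model(n);q=np.linalg.inv(m['cam_to_world'])@np.append(p,1);K=m['camera_matrix']
ValueError: time passes only in moves, steps and waits
```

```bash
cat > cm.py <<'E'
from rig import camera_model
import pickle
pickle.dump({n:camera_model(n) for n in('top','side')},open('cm.pkl','wb'))
E
python3 cm.py
sed -i 's/, camera_model, /, /; 2a import pickle\ndef camera_model(n,_c=pickle.load(open("cm.pkl","rb"))): return _c[n]' h.py
python3 - <<'E'
from h import *
yaw=np.radians(-40.4);c=np.array([.5354,-.334]);R=np.array([[np.cos(yaw),-np.sin(yaw)],[np.sin(yaw),np.cos(yaw)]])
for n in('top','side'):
    z=np.load(f'pics/{n}0.npz');im=z['im'];P=world(n,z['d'])
    L=(P[...,:2]-c)@R
    g=im.astype(int).sum(2)
    m=(abs(L[...,0]+.075)<.03)&(abs(L[...,1])<.07)&(abs(P[...,2]-.04)<.01)&(g<(265 if n=='top' else 230))
    m=m.astype(np.uint8);nl,l,st,cc=cv2.connectedComponentsWithStats(m);k=1+np.argmax(st[1:,4]);m=l==k
    vv,uu=np.nonzero(m)
    W=np.array([ray(n,(u,v),.04) for u,v in zip(uu,vv)]);LL=(W[:,:2]-c)@R
    print(n,len(W),cv2.minAreaRect(W[:,:2].astype(np.float32)),LL.min(0),LL.max(0),LL.mean(0))
    # orthophoto of rack at z=.04 over bar
    ys=np.arange(-.07,.0701,.001);xs=np.arange(-.105,-.045,.001)
    mp=np.array([[project(n,np.append(c+R@np.array([x,y]),.04)) for y in ys] for x in xs]).astype(np.float32)
    o=cv2.remap(im,mp[...,0],mp[...,1],cv2.INTER_CUBIC)
    cv2.imwrite(f'pics/o_{n}.png',cv2.resize(np.clip(o[:,:,::-1].astype(float)*1.6,0,255),None,fx=5,fy=5))
    zz=cv2.remap(P[...,2].astype(np.float32),mp[...,0],mp[...,1],cv2.INTER_LINEAR)
    print(np.round(np.median(zz[26:36],axis=0)[::4]*1000).astype(int))
E
```

```text
top 344 ((0.4713085889816284, -0.2859013080596924), (0.12156781554222107, 0.0432017482817173), 49.12977600097656) [-0.10208079 -0.06551451] [-0.05805113  0.05604921] [-0.07775006  0.00153098]
[47 45 43 46 47 42 40 38 39 42 41 41 40 41 39 41 40 39 41 41 39 40 41 40
 31 19 18 16 34 41 40 40 46 46 45 46]
side 513 ((0.4853129982948303, -0.29274749755859375), (0.14189594984054565, 0.05345994606614113), 50.19943618774414) [-0.09215364 -0.07175069] [-0.03747621  0.07004744] [-0.06528024 -0.0004489 ]
[46 47 46 46 46 40 40 40 40 40 40 40 41 40 40 40 41 40 41 41 39 40 40 36
 33 32 33 38 40 40 39 45 45 46 45 46][ WARN:0@0.762] global loadsave.cpp:1063 imwrite_ Unsupported depth image for selected encoder is fallbacked to CV_8U.
```

View pics/o_top.png

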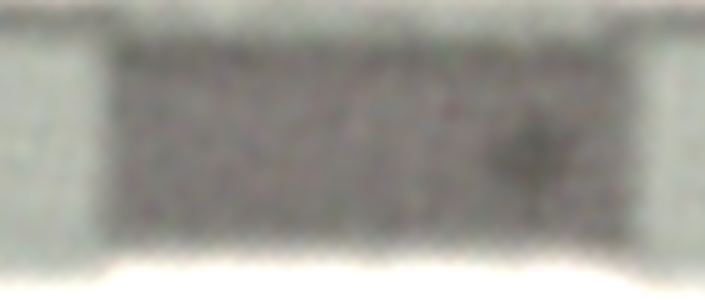

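View pics/o_side.png

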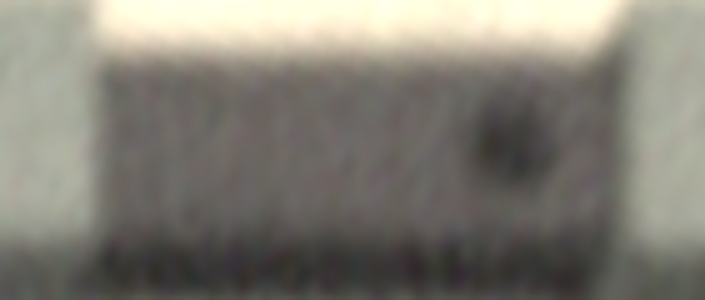

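```bash
python3 - <<'E'
from h import *
cs=[(.54,.25),(.538,.065),(.418,.352),(.417,.158)]
for n in('top','side'):
    z=np.load(f'pics/{n}0.npz');im=z['im'];P=world(n,z['d'])
    for c in cs:
        m=(np.hypot(P[...,0]-c[0],P[...,1]-c[1])<.075)&(P[...,2]>.08)&(P[...,2]<.103)
        Q=P[m]; 
        if len(Q)<5: print(n,c,'none');continue
        mu=Q[:,:2].mean(0); r=cv2.minAreaRect(Q[:,:2].astype(np.float32)); vx,vy,x0,y0=cv2.fitLine(Q[:,:2].astype(np.float32),cv2.DIST_HUBER,0,.01,.01).ravel()
        print(n,len(Q),'mean',mu.round(4),'z',np.percentile(Q[:,2],[50,95]).round(3),'rect',np.round(r[0],4),np.round(r[1],3),'ang',round(np.degrees(np.arctan(vy/vx)),1))
    for nm,c,lo,hi in [('pin',(.61,-.05),.072,.09),('stand',(.61,-.05),.024,.04),('green',(.66,.028),.06,.09),('disp',(.385,.04),.01,.16)]:
        m=(np.hypot(P[...,0]-c[0],P[...,1]-c[1])<.06)&(P[...,2]>lo)&(P[...,2]<hi)
        Q=P[m]
        r=cv2.minAreaRect(Q[:,:2].astype(np.float32));print(n,nm,len(Q),Q.mean(0).round(4),np.round(r[0],4),np.round(r[1],3),round(r[2],1))
s=np.load('pics/side0.npz')['im'][165:230,270:330,::-1];t=np.load('pics/top0.npz')['im'][145:190,240:290,::-1]
cv2.imwrite('pics/pin.png',np.hstack([cv2.resize(s,(390,420),interpolation=cv2.INTER_CUBIC),cv2.resize(t,(400,420),interpolation=cv2.INTER_CUBIC)]))
E
```

```text
top 125 mean [0.5404 0.258 ] z [0.094 0.098] rect [0.5411 0.2588] [0.01  0.094] ang -7.1
top 101 mean [0.5425 0.0677] z [0.095 0.098] rect [0.5429 0.0682] [0.094 0.01 ] ang 4.4
top 138 mean [0.4201 0.3551] z [0.094 0.098] rect [0.4211 0.3564] [0.094 0.011] ang 10.3
top 121 mean [0.4176 0.1616] z [0.095 0.099] rect [0.4176 0.1619] [0.094 0.009] ang 1.1
top pin 57 [ 0.6101 -0.0472  0.081 ] [ 0.6107 -0.0472] [0.024 0.023] 67.3
top stand 196 [ 0.6065 -0.0466  0.0326] [ 0.6108 -0.0473] [0.056 0.056] 83.1
top green 57 [0.6643 0.028  0.071 ] [0.6646 0.0281] [0.023 0.024] 41.1
top disp 458 [0.3878 0.0381 0.1245] [0.3949 0.033 ] [0.066 0.084] 27.5
side 117 mean [0.5397 0.2535] z [0.09  0.096] rect [0.5409 0.2552] [0.02  0.096] ang -7.3
side 155 mean [0.5413 0.0627] z [0.09  0.096] rect [0.5402 0.0642] [0.094 0.016] ang 5.6
side 105 mean [0.419  0.3513] z [0.089 0.096] rect [0.4184 0.3524] [0.093 0.02 ] ang 10.3
side 122 mean [0.4156 0.1571] z [0.089 0.096] rect [0.4155 0.1583] [0.092 0.015] ang 2.6
side pin 60 [ 0.6095 -0.0544  0.0793] [ 0.609  -0.0513] [0.026 0.023] 58.3
side stand 191 [ 0.6121 -0.06    0.031 ] [ 0.6083 -0.0502] [0.059 0.058] 83.5
side green 59 [0.6641 0.0219 0.068 ] [0.663  0.0252] [0.023 0.026] 40.2
side disp 568 [0.3935 0.018  0.0767] [0.3887 0.0315] [0.066 0.077] 45.0
```

View pics/pin.png

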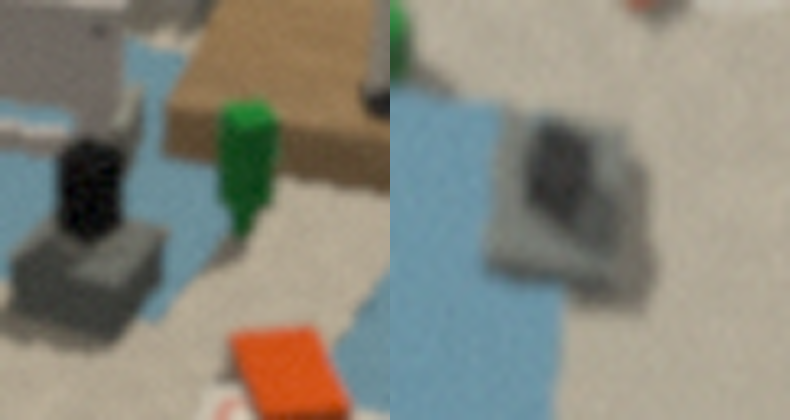

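```bash
cat >> h.py <<'E'
def plan(x,y,z,yaw=None,rows=None,show=True):
    """deltas in tool axes from the measured pose to the target, yaw deg of tool x"""
    from scipy.spatial.transform import Rotation as Ro
    s=get_state();w=s['ee_rot'];r=Ro.from_quat([w[1],w[2],w[3],w[0]])
    X=r.as_matrix()[:,0];cur=np.degrees(np.arctan2(X[1],X[0]))
    if yaw is None: yaw=cur
    t=np.radians(yaw);tgt=Ro.from_matrix(np.array([[np.cos(t),np.sin(t),0],[np.sin(t),-np.cos(t),0],[0,0,-1]]).T.reshape(3,3).T) if 0 else Ro.from_matrix(np.array([[np.cos(t),np.sin(t),0],[np.sin(t),-np.cos(t),0],[0,0,-1.]]))
    rv=np.degrees((r.inv()*tgt).as_rotvec())
    d=np.array([x,y,z])-s['position']; dt=r.inv().apply(d)
    print('t',round(float(s['clock']),2),'pos',s['position'].round(4),'yaw',round(cur,1),'w',round(float(s['width']),4),'F',s['contact_force'].round(1),'q',np.degrees(s['qpos']).round(0))
    print('rotvec',rv.round(2),'shift(tool now)',dt.round(4),'shift(world)',d.round(4),'shift(target-yaw tool)',tgt.inv().apply(d).round(4))
E
python3 - <<'E'
from h import *
yaw=np.radians(-40.4);c=np.array([.5354,-.334]);R=np.array([[np.cos(yaw),-np.sin(yaw)],[np.sin(yaw),np.cos(yaw)]])
for n in('top','side'):
    z=np.load(f'pics/{n}0.npz');im=z['im'];P=world(n,z['d'])
    L=(P[...,:2]-c)@R
    m=(abs(L[...,0]-.04)<.08)&(abs(L[...,1])<.14)&(P[...,2]>.043)&(P[...,2]<.072)&(L[...,0]>-.04)
    Q=np.c_[L[m],P[m][:,2]]
    print(n,'x range',np.percentile(Q[:,0],[0.5,2,98,99.5]).round(4))
    h,e=np.histogram(Q[:,1],bins=np.arange(-.13,.132,.005)); print(dict(zip((e[:-1]*1000).round().astype(int).tolist(),h.tolist())))
    ys=np.arange(-.13,.1301,.001);xs=np.arange(-.04,.115,.001)
    mp=np.array([[project(n,np.append(c+R@np.array([x,y]),.05)) for y in ys] for x in xs]).astype(np.float32)
    o=cv2.remap(im,mp[...,0],mp[...,1],cv2.INTER_CUBIC)
    o=cv2.resize(o[:,:,::-1],None,fx=3,fy=3)
    cv2.imwrite(f'pics/s_{n}.png',o)
    if n=='top':
        L=P; m=(abs(P[...,0]-.42)<.08)&(abs(P[...,1]+.03)<.1)&(P[...,2]>.02); print('tripod',P[m].max(0))
        m=(P[...,0]>.3)&(P[...,0]<.7)&(abs(P[...,1])<.5)&(P[...,2]>.1);print(P[m].max(0),P[m].min(0))
from h import plan; plan(.61,-.049,.2,63)
E
```

```text
top x range [-0.0023 -0.0014  0.0792  0.0816]
{-130: 0, -125: 0, -120: 1, -115: 35, -110: 43, -105: 24, -100: 54, -95: 12, -90: 0, -85: 12, -80: 39, -75: 46, -70: 37, -65: 40, -60: 38, -55: 39, -50: 37, -45: 32, -40: 45, -35: 7, -30: 0, -25: 17, -20: 33, -15: 44, -10: 37, -5: 40, 0: 39, 5: 36, 10: 38, 15: 36, 20: 41, 25: 7, 30: 0, 35: 18, 40: 36, 45: 39, 50: 37, 55: 38, 60: 35, 65: 39, 70: 38, 75: 39, 80: 37, 85: 1, 90: 0, 95: 21, 100: 37, 105: 35, 110: 37, 115: 27, 120: 0, 125: 0}
tripod [0.49914754 0.069023   0.17486554]
[0.6995102  0.40437631 0.21116429] [ 0.35759374 -0.13206705  0.10015116]
side x range [-0.002   0.0006  0.0817  0.0826]
{-130: 0, -125: 0, -120: 62, -115: 62, -110: 75, -105: 70, -100: 16, -95: 0, -90: 24, -85: 100, -80: 55, -75: 43, -70: 67, -65: 55, -60: 60, -55: 60, -50: 77, -45: 64, -40: 6, -35: 0, -30: 33, -25: 102, -20: 52, -15: 25, -10: 60, -5: 50, 0: 57, 5: 55, 10: 64, 15: 66, 20: 3, 25: 0, 30: 25, 35: 115, 40: 45, 45: 18, 50: 52, 55: 49, 60: 53, 65: 49, 70: 65, 75: 64, 80: 4, 85: 0, 90: 37, 95: 113, 100: 37, 105: 16, 110: 37, 115: 1, 120: 0, 125: 0}
t 0.1 pos [ 0.2295 -0.5267  0.2305] yaw 23.5 w 0.086 F [-0.4 -0.8 -0.2] q [-73.  16.  86.  -0.  78.  -7.]
rotvec [ -0.09  -0.04 -39.46] shift(tool now) [ 0.5396 -0.286   0.0311] shift(world) [ 0.3805  0.4777 -0.0305] shift(target-yaw tool) [0.5984 0.1222 0.0305]
```

View pics/s_top.png

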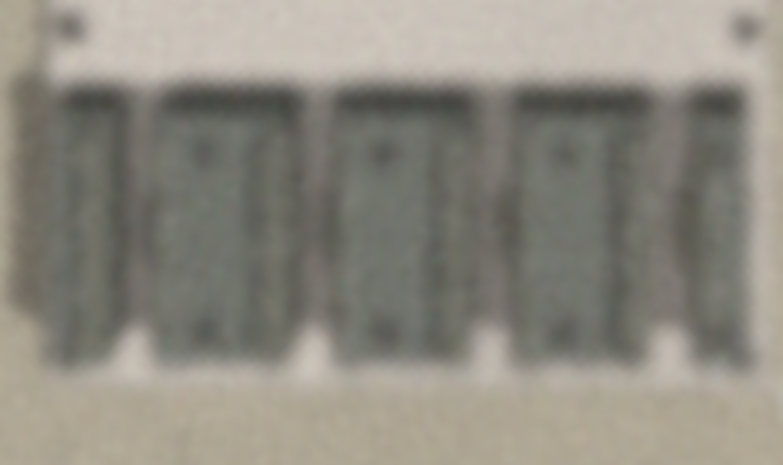

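View pics/s_side.png

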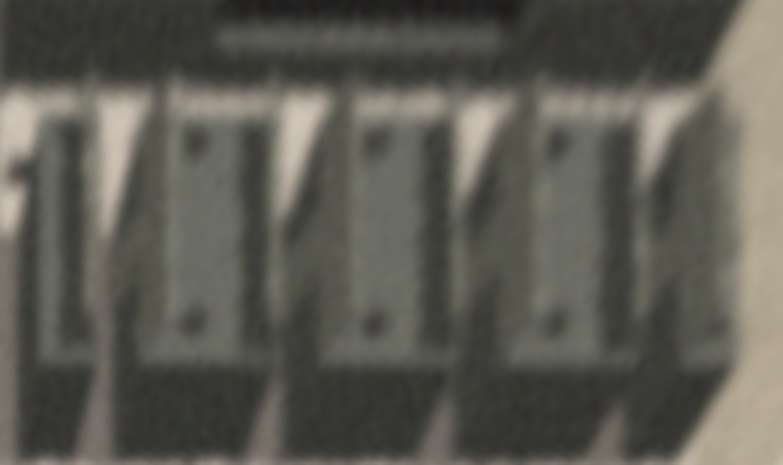

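Request:
{"api": "drive_tool", "payload": {
  "motion": "0 0 0 0.05 -0.026 0 60;0 0 0 0.055 -0.03 0 60;0 0 0 0.055 -0.03 0 60;0 0 0 0.055 -0.03 0 60;0 0 0 0.055 -0.03 0 60;0 0 0 0.055 -0.03 0 60;0 0 0 0.055 -0.03 0 60;0 0 0 0.055 -0.03 0 60;0 0 0 0.055 -0.03 0 60"
}}

```text
clock: 1.23
position: [0.5729, -0.0893, 0.2272]
ee_rot: [-0.002, 0.98, 0.199, -0.001]
contact_force: [0.2, -0.9, 0.3]
width: 0.0512
```

```bash
python3 -c "
from h import *
plan(.61,-.049,.15,63)"
```

```text
t 1.23 pos [ 0.5729 -0.0893  0.2272] yaw 23.0 w 0.0512 F [ 0.2 -0.9  0.3] q [-16.  16.  86.   0.  78.  51.]
rotvec [-2.200e-01  2.000e-02 -4.002e+01] shift(tool now) [ 0.05   -0.0223  0.0772] shift(world) [ 0.0371  0.0403 -0.0772] shift(target-yaw tool) [0.0527 0.0148 0.0772]
```

Request:
{"api": "drive_tool", "payload": {
  "motion": "0 0 -10 0 0 0 60;0 0 -10 0 0 0 60;0 0 -10 0 0 0 60;0 0 -10 0 0 0 60;0 0 0 0.026 0.007 0.015 60;0 0 0 0.026 0.007 0.015 60;0 0 0 0 0 0 60"
}}

```text
clock: 2.1
position: [0.6094, -0.041, 0.1923]
ee_rot: [-0.005, 0.844, 0.536, -0.003]
contact_force: [-1.2, -1.0, 0.2]
width: 0.0507
```

```bash
python3 - <<'E'
from h import *
plan(.61,-.049,.1,63)
for n in('top','side'): snap(n,n+'1')
a=np.load('pics/top1.npz')['im'][110:210,200:320,::-1];b=np.load('pics/side1.npz')['im'][60:240,200:380,::-1]
cv2.imwrite('pics/v1.png',np.hstack([cv2.resize(a,(400,400),interpolation=2),cv2.resize(b,(400,400),interpolation=2)]))
E
```

```text
t 2.1 pos [ 0.6094 -0.041   0.1923] yaw 64.8 w 0.0507 F [-1.2 -1.   0.2] q [-10.  20.  85.   0.  75.  15.]
rotvec [-0.6  -0.03  1.82] shift(tool now) [-0.007   0.0049  0.0922] shift(world) [ 0.0006 -0.008  -0.0923] shift(target-yaw tool) [-0.0068  0.0042  0.0923]
```

View pics/v1.png

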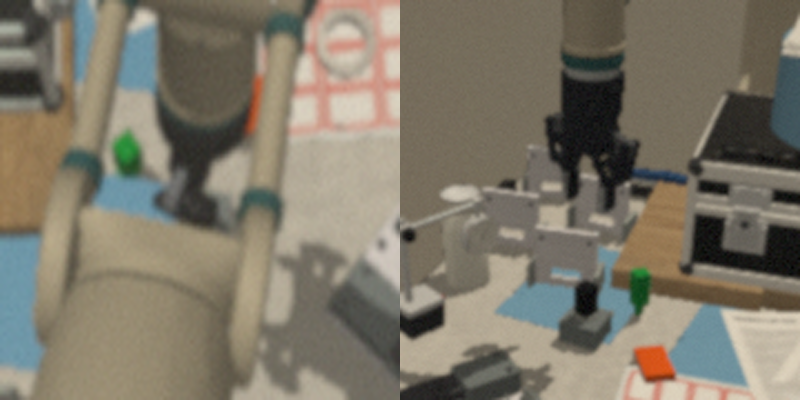

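Request:
{"api": "drive_tool", "payload": {
  "motion": "0 0 1 -0.007 0.005 0.04 60;0 0 0 0 0 0.03 60;0 0 0 0 0 0 60"
}}

```text
clock: 2.58
position: [0.6104, -0.0535, 0.1252]
ee_rot: [-0.001, 0.85, 0.527, -0.001]
contact_force: [0.3, -0.1, -0.6]
width: 0.0511
```

```bash
python3 - <<'E'
from h import *
plan(.61,-.049,.045,63)
snap('side','side2')
b=np.load('pics/side2.npz')['im'][120:230,230:350,::-1]
cv2.imwrite('pics/v2.png',cv2.resize(b,(600,550),interpolation=2))
E
```

```text
t 2.58 pos [ 0.6104 -0.0535  0.1252] yaw 63.6 w 0.0511 F [ 0.3 -0.1 -0.6] q [-12.  23.  91.   0.  66.  15.]
rotvec [-0.2   0.01  0.63] shift(tool now) [ 0.0039 -0.0021  0.0802] shift(world) [-0.0004  0.0045 -0.0802] shift(target-yaw tool) [ 0.0039 -0.0024  0.0802]
```

View pics/v2.png

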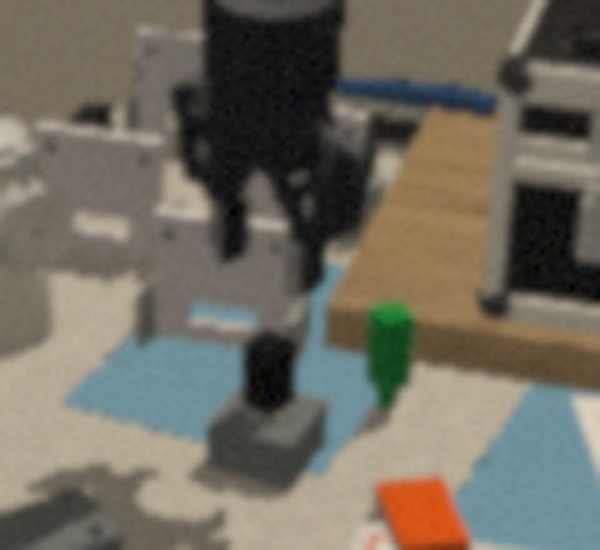

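```bash
python3 - <<'E'
from h import *
print(project('side',[.6104,-.0535,.1252]),project('side',[.6104,-.0495,.1252]),project('side',[.6145,-.0535,.1252]))
E
```

```text
[283.75639678 176.06978092] [284.17728034 175.4260462 ] [285.11811146 176.30388975]
```

Request:
{"api": "drive_tool", "payload": {
  "motion": "0 0 0.5 0.004 -0.002 0.03 60;0 0 0 0 0 0.02 60;0 0 0 0 0 0 60"
}}

```text
clock: 3.0
position: [0.6155, -0.0512, 0.0824]
ee_rot: [0.004, 0.852, 0.523, 0.004]
contact_force: [0.8, -0.1, -0.1]
width: 0.051
```

```bash
python3 - <<'E'
from h import *
plan(.61,-.049,.045,63)
for n in('top','side'): snap(n,n+'3')
b=np.load('pics/side3.npz')['im'][140:230,250:350,::-1]
a=np.load('pics/top3.npz')['im'][130:200,220:300,::-1]
cv2.imwrite('pics/v3.png',np.hstack([cv2.resize(b,(400,360),interpolation=2),cv2.resize(a,(400,360),interpolation=2)]))
E
```

```text
t 3.0 pos [ 0.6155 -0.0512  0.0824] yaw 63.1 w 0.051 F [ 0.8 -0.1 -0.1] q [-11.  26.  94.  -0.  60.  16.]
rotvec [ 0.61 -0.17  0.05] shift(tool now) [-0.0006 -0.0063  0.0374] shift(world) [-0.0055  0.0022 -0.0374] shift(target-yaw tool) [-0.0005 -0.0059  0.0374]
```

View pics/v3.png

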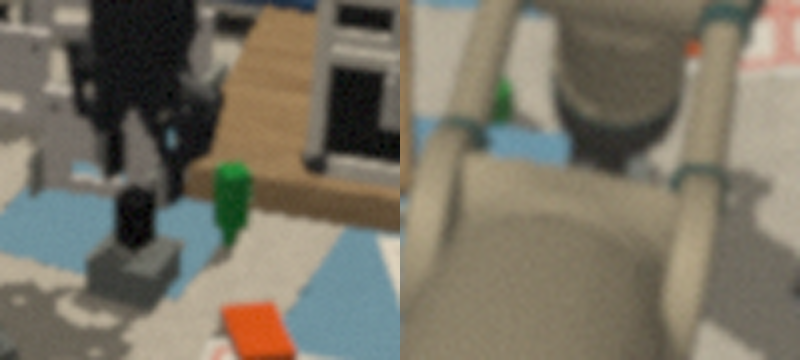

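Request:
{"api": "drive_tool", "payload": {
  "motion": "0.6 0 0 -0.0005 -0.006 0 60;0 0 0 0 0 0 60"
}}

```text
clock: 3.35
position: [0.6121, -0.0493, 0.0864]
ee_rot: [0.002, 0.852, 0.523, 0.004]
contact_force: [-0.7, 0.4, 0.7]
width: 0.0513
```

```bash
python3 - <<'E'
from h import *
plan(.61,-.049,.045,63)
for i in range(2):
  snap('side','side4'); plan(.61,-.049,.045,63)
E
```

```text
t 3.35 pos [ 0.6121 -0.0493  0.0864] yaw 63.1 w 0.0513 F [-0.7  0.4  0.7] q [-11.  25.  94.   0.  61.  16.]
rotvec [ 0.38 -0.29  0.05] shift(tool now) [-0.0009 -0.0023  0.0414] shift(world) [-0.0021  0.0003 -0.0414] shift(target-yaw tool) [-0.0007 -0.002   0.0414]
t 3.4 pos [ 0.6124 -0.0495  0.0865] yaw 63.1 w 0.0515 F [ 0.5 -1.1  0. ] q [-11.  25.  94.   0.  61.  16.]
rotvec [ 0.42 -0.3   0.05] shift(tool now) [-0.0009 -0.0027  0.0415] shift(world) [-0.0024  0.0005 -0.0415] shift(target-yaw tool) [-0.0007 -0.0024  0.0415]
t 3.45 pos [ 0.6124 -0.0494  0.0862] yaw 63.1 w 0.0514 F [-0.2  0.3 -0.2] q [-11.  25.  94.   0.  61.  16.]
rotvec [ 0.4  -0.29  0.05] shift(tool now) [-0.0009 -0.0026  0.0412] shift(world) [-0.0024  0.0004 -0.0412] shift(target-yaw tool) [-0.0007 -0.0023  0.0412]
```

Request:
{"api": "drive_tool", "payload": {
  "motion": "0.3 -0.2 0 -0.001 -0.002 0.015 60;0 0 0 0 0 0.015 60;0 0 0 0 0 0.006 60;0 0 0 0 0 0 60"
}}

```text
clock: 3.95
position: [0.6093, -0.0492, 0.0465]
ee_rot: [-0.001, 0.852, 0.523, 0.0]
contact_force: [-0.3, -0.2, -0.6]
width: 0.0516
```

```bash
python3 - <<'E'
from h import *
plan(.61,-.049,.047,63)
snap('side','side5')
b=np.load('pics/side5.npz')['im'][140:230,250:350,::-1]
cv2.imwrite('pics/v5.png',cv2.resize(b,(600,540),interpolation=2))
E
```

```text
t 3.95 pos [ 0.6093 -0.0492  0.0465] yaw 63.1 w 0.0516 F [-0.3 -0.2 -0.6] q [-11.  28.  96.   0.  56.  16.]
rotvec [-0.05 -0.04  0.05] shift(tool now) [ 0.0005  0.0005 -0.0005] shift(world) [0.0007 0.0002 0.0005] shift(target-yaw tool) [ 0.0005  0.0005 -0.0005]
```

View pics/v5.png

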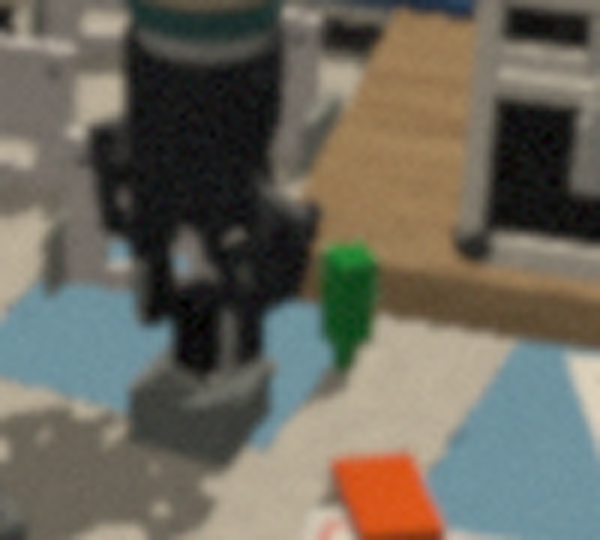

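Request:
{"api": "drive_tool", "payload": {
  "motion": "0 0 0 0 0 0 0;0 0 0 0 0 0 0;0 0 0 0 0 0 0;0 0 0 0 0 0 0;0 0 0 0 0 0 0;0 0 0 0 0 0 0",
  "newtons": 50
}}

```text
clock: 4.75
position: [0.61, -0.0493, 0.0475]
ee_rot: [0.0, 0.852, 0.523, 0.001]
contact_force: [0.5, -0.6, -1.5]
width: 0.0231
```

```bash
python3 - <<'E'
from h import *
plan(.61,-.049,.047,63)
E
```

```text
t 4.75 pos [ 0.61   -0.0493  0.0475] yaw 63.1 w 0.0231 F [ 0.5 -0.6 -1.5] q [-11.  27.  96.   0.  56.  16.]
rotvec [ 0.05 -0.07  0.06] shift(tool now) [ 0.0003 -0.0001  0.0005] shift(world) [ 0.      0.0003 -0.0005] shift(target-yaw tool) [ 0.0003 -0.0001  0.0005]
```

Request:
{"api": "drive_tool", "payload": {
  "motion": "0 0 0 0 0 -0.02 0;0 0 0 0 0 -0.04 0;0 0 0 0 0 -0.04 0;0 0 0 0 0 0 0"
}}

```text
clock: 5.25
position: [0.6099, -0.0494, 0.1493]
ee_rot: [-0.0, 0.852, 0.523, 0.0]
contact_force: [0.0, -0.3, -1.2]
width: 0.0235
```

```bash
python3 - <<'E'
from h import *
plan(.5003,-.2595,.13,49.6)
snap('side','side6')
b=np.load('pics/side6.npz')['im'][100:230,220:360,::-1]
cv2.imwrite('pics/v6.png',cv2.resize(b,(600,550),interpolation=2))
E
```

```text
t 5.25 pos [ 0.6099 -0.0494  0.1493] yaw 63.1 w 0.0235 F [ 0.  -0.3 -1.2] q [-11.  22.  89.   0.  69.  16.]
rotvec [-0.02 -0.05 13.45] shift(tool now) [-0.2369 -0.0025  0.0191] shift(world) [-0.1096 -0.2101 -0.0193] shift(target-yaw tool) [-0.231   0.0527  0.0193]
```

View pics/v6.png

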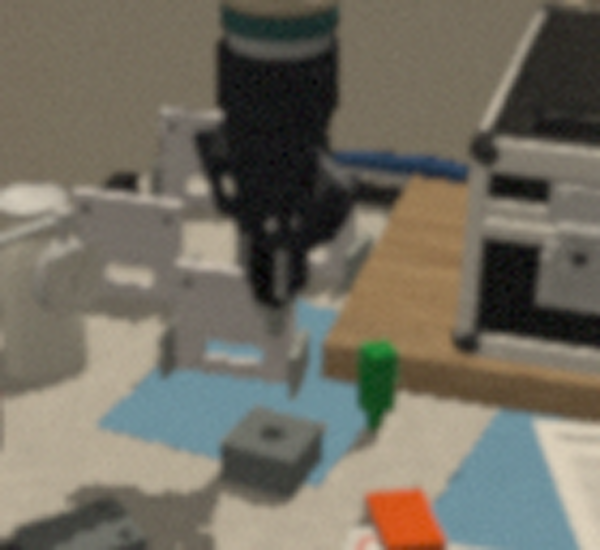

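Request:
{"api": "drive_tool", "payload": {
  "motion": "0 0 0 -0.03 0 0 0;0 0 0 -0.05 0 0 0;0 0 0 -0.05 0 0 0;0 0 0 -0.05 0 0 0;0 0 0 -0.04 0 0 0;0 0 6.7 -0.01 0 0 0;0 0 6.7 0 0 0 0;0 0 0 0 0 0 0"
}}

```text
clock: 6.3
position: [0.4929, -0.2563, 0.1328]
ee_rot: [-0.012, 0.909, 0.417, -0.009]
contact_force: [0.2, 0.3, -1.5]
width: 0.0233
```

```bash
python3 - <<'E'
from h import *
plan(.5003,-.2595,.095,49.6)
E
```

```text
t 6.3 pos [ 0.4929 -0.2563  0.1328] yaw 49.4 w 0.0233 F [ 0.2  0.3 -1.5] q [-35.  19.  96.  -0.  66.   6.]
rotvec [-1.65  0.37 -0.24] shift(tool now) [0.0026 0.0087 0.0375] shift(world) [ 0.0074 -0.0032 -0.0378] shift(target-yaw tool) [0.0024 0.0076 0.0378]
```

Request:
{"api": "drive_tool", "payload": {
  "motion": "-0.8 0.2 0 0.002 0.007 0.015 0;-0.6 0.1 0 0 0 0.005 0;0 0 0 0 0 0 0"
}}

```text
clock: 6.68
position: [0.4978, -0.2575, 0.1097]
ee_rot: [-0.004, 0.908, 0.42, -0.003]
contact_force: [-0.9, -0.2, -2.0]
width: 0.0233
```

```bash
python3 - <<'E'
from h import *
plan(.5003,-.2595,.095,49.6)
for n in('top','side'): snap(n,n+'7')
b=np.load('pics/side7.npz')['im'][180:310,150:290,::-1]
a=np.load('pics/top7.npz')['im'][140:250,280:400,::-1]
cv2.imwrite('pics/v7.png',np.hstack([cv2.resize(b,(400,372),interpolation=2),cv2.resize(a,(400,372),interpolation=2)]))
E
```

```text
t 6.67 pos [ 0.4978 -0.2575  0.1097] yaw 49.7 w 0.0233 F [-0.9 -0.2 -2. ] q [-34.  20.  98.  -0.  62.   6.]
rotvec [-0.5   0.09  0.07] shift(tool now) [0.0001 0.0033 0.0147] shift(world) [ 0.0025 -0.002  -0.0147] shift(target-yaw tool) [0.0001 0.0032 0.0147]
```

View pics/v7.png

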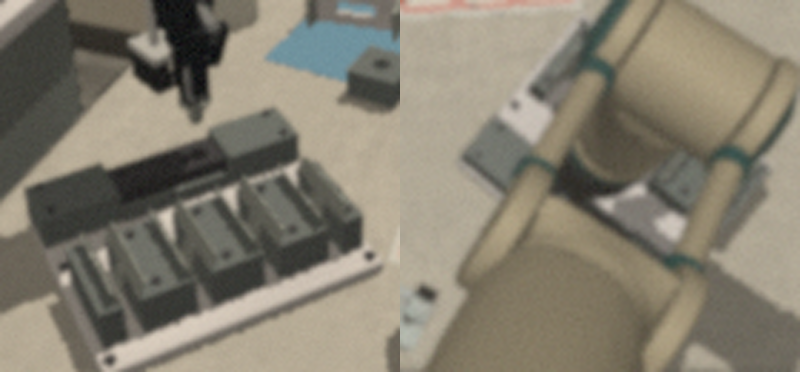

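```bash
python3 - <<'E'
from h import *
im=np.load('pics/side7.npz')['im'][205:255,190:250,::-1]
cv2.imwrite('pics/v8.png',np.clip(cv2.resize(im,(720,600),interpolation=2).astype(float)*2,0,255).astype(np.uint8))
print(project('side',[.4978,-.2575,.0722]),project('side',[.5003,-.2595,.04]))
E
```

```text
[218.47726718 222.93455899] [219.83429629 233.35166675]
```

View pics/v8.png

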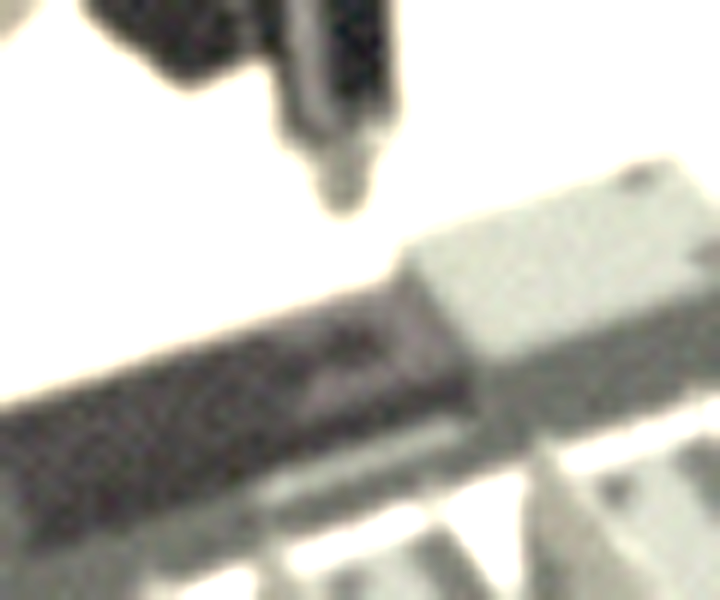

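```bash
python3 - <<'E'
from h import *
c=np.array([.5354,-.334]);xh=np.array([.7615,-.648]);yh=np.array([.648,.7615])
for p in [(218.75,233.75)]:
    w=ray('side',p,.04);print(w,(w[:2]-c)@xh,(w[:2]-c)@yh)
# window ends in side image 7: depth-based hole
z=np.load('pics/side7.npz');P=world('side',z['d']);L=np.stack([(P[...,:2]-c)@xh,(P[...,:2]-c)@yh],-1)
# deviation of depth from plane z=.04 for rays that hit bar
m=np.zeros(z['d'].shape,bool)
for v in range(215,255):
  for u in range(190,245):
    w=ray('side',(u,v),.04);l=[(w[:2]-c)@xh,(w[:2]-c)@yh]
    if abs(l[0]+.075)<.013 and -.03<l[1]<.05 and P[v,u,2]<.036: print(u,v,np.round(l,4),P[v,u,2].round(3))
E
```

```text
[ 0.49833905 -0.26200805  0.04      ] -0.07487269698076339 0.03080637678986813
219 233 [-0.0775  0.0327] 0.034
216 234 [-0.0775  0.0241] 0.033
217 234 [-0.0762  0.0264] 0.032
218 234 [-0.0749  0.0287] 0.032
219 234 [-0.0736  0.031 ] 0.032
220 234 [-0.0723  0.0333] 0.035
221 234 [-0.0709  0.0356] 0.033
216 235 [-0.0736  0.0224] 0.033
217 235 [-0.0723  0.0247] 0.03
218 235 [-0.071  0.027] 0.028
219 235 [-0.0697  0.0293] 0.03
220 235 [-0.0684  0.0316] 0.03
221 235 [-0.0671  0.0338] 0.028
```

```bash
python3 - <<'E'
from h import *
plan(.4983,-.2625,.0775,49.6)
E
```

```text
t 6.78 pos [ 0.4984 -0.258   0.1104] yaw 49.6 w 0.0235 F [-0.2 -0.1 -1.1] q [-34.  20.  98.  -0.  62.   6.]
rotvec [-0.41  0.09  0.05] shift(tool now) [-0.0034  0.0031  0.0329] shift(world) [-0.0001 -0.0045 -0.0329] shift(target-yaw tool) [-0.0035  0.0029  0.0329]
```

Request:
{"api": "drive_tool", "payload": {
  "motion": "-0.4 0.1 0 -0.0035 0.003 0.012 0;0 0 0 0 0 0.008 0;0 0 0 0 0 0 0"
}}

```text
clock: 7.15
position: [0.4986, -0.263, 0.0896]
ee_rot: [0.001, 0.907, 0.42, 0.0]
contact_force: [0.2, -0.6, -1.2]
width: 0.0236
```

```bash
python3 - <<'E'
from h import *
plan(.4983,-.2625,.0775,49.6)
E
```

```text
t 7.15 pos [ 0.4986 -0.263   0.0896] yaw 49.7 w 0.0236 F [ 0.2 -0.6 -1.2] q [-35.  21. 100.   0.  59.   5.]
rotvec [ 0.07 -0.02  0.09] shift(tool now) [ 0.0002 -0.0005  0.0121] shift(world) [-0.0003  0.0005 -0.0121] shift(target-yaw tool) [ 0.0002 -0.0005  0.0121]
```

Excellent; lower gently in small steps.

Request:
{"api": "drive_tool", "payload": {
  "motion": "0 0 0 0 0 0.006 0;0 0 0 0 0 0.006 0;0 0 0 0 0 0.005 0;0 0 0 0 0 0.002 0"
}}

```text
clock: 7.65
position: [0.4988, -0.2631, 0.0695]
ee_rot: [0.001, 0.907, 0.42, 0.001]
contact_force: [0.1, 0.1, -1.2]
width: 0.0231
```

Request:
{"api": "drive_tool", "payload": {
  "motion": "0 0 0 0 0 0.005 0;0 0 0 0 0 0.005 0;0 0 0 0 0 0.002 0;0 0 0 0 0 0.002 0;0 0 0 0 0 0.001 0"
}}

```text
clock: 8.28
position: [0.4991, -0.2633, 0.0551]
ee_rot: [0.001, 0.907, 0.42, 0.001]
contact_force: [-3.2, 1.3, 9.7]
width: 0.0234
```

Request:
{"api": "drive_tool", "payload": {
  "motion": "0 0 0 0 0 0 45;0 0 0 0 0 0 45;0 0 0 0 0 0 45;0 0 0 0 0 0 45"
}}

```text
clock: 8.78
position: [0.4997, -0.2637, 0.0557]
ee_rot: [0.002, 0.907, 0.42, 0.001]
contact_force: [0.3, -0.5, -0.4]
width: 0.038
```

Request:
{"api": "drive_tool", "payload": {
  "motion": "0 0 0 0 0 -0.02 45;0 0 0 0 0 -0.05 45;0 0 0 0 0 -0.06 45;0 0 0 0 0 -0.06 45;0 0 0 0 0 0 45"
}}

```text
clock: 9.4
position: [0.4989, -0.2633, 0.2499]
ee_rot: [0.001, 0.907, 0.42, 0.001]
contact_force: [-0.2, -0.2, -1.0]
width: 0.0385
```

```bash
python3 - <<'E'
from h import *
plan(.42,.1595,.23,182)
for n in('top','side'): snap(n,n+'9')
b=np.load('pics/side9.npz')['im'][180:310,150:290,::-1]
cv2.imwrite('pics/v9.png',cv2.resize(b,(600,557),interpolation=2))
z=np.load('pics/side9.npz');P=world('side',z['d']);
m=(np.hypot(P[...,0]-.4985,P[...,1]+.263)<.03)&(P[...,2]>.06)
Q=P[m];print(len(Q),Q.mean(0),np.percentile(Q[:,2],[50,90,99]))
E
```

```text
t 9.4 pos [ 0.4989 -0.2633  0.2499] yaw 49.7 w 0.0385 F [-0.2 -0.2 -1. ] q [-35.  14.  86.   0.  80.   5.]
rotvec [ 8.0000e-02  9.0000e-02 -1.3231e+02] shift(tool now) [ 0.2713 -0.3337  0.0195] shift(world) [-0.0789  0.4228 -0.0199] shift(target-yaw tool) [0.0641 0.4253 0.0199]
862 [ 0.50102775 -0.27359511  0.32252141] [0.32098355 0.57722477 0.58619766]
```

View pics/v9.png

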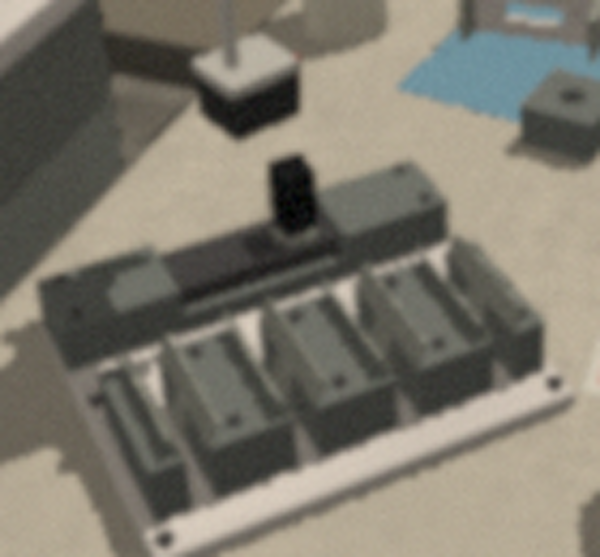

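View pics/top9.png

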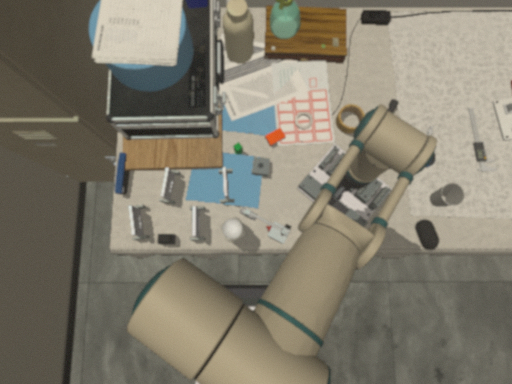

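Request:
{"api": "drive_tool", "payload": {
  "motion": "0 0 0 0.03 -0.02 0 60;0 0 0 0.05 -0.033 0 60;0 0 0 0.05 -0.033 0 60;0 0 0 0.05 -0.033 0 60;0 0 0 0.05 -0.033 0 60;0 0 0 0.045 -0.028 0 60;0 0 10 0 0 0 60;0 0 10 0 0 0 60;0 0 10 0 0 0 60;0 0 10 0 0 0 60;0 0 4 0 0 0 60;0 0 0 0 0 0 60"
}}

```text
clock: 11.0
position: [0.5234, 0.0769, 0.2158]
ee_rot: [-0.007, 0.999, 0.037, -0.031]
contact_force: [0.3, 0.9, -0.5]
width: 0.0511
```

```bash
python3 - <<'E'
from h import *
plan(.5415,.066,.12,5)
for n in('top','side'):
    snap(n,n+'10')
z=np.load('pics/side9.npz') ;z=np.load('pics/side10.npz');P=world('side',z['d'])
m=(np.hypot(P[...,0]-.4985,P[...,1]+.263)<.025)&(P[...,2]>.055)&(P[...,2]<.12)
Q=P[m];print(len(Q),Q.mean(0),np.percentile(Q[:,2],[50,90,99]))
E
```

```text
t 11.0 pos [0.5234 0.0769 0.2158] yaw 4.3 w 0.0511 F [ 0.3  0.9 -0.5] q [ 0. 14. 91.  1. 79. 86.]
rotvec [-0.97  3.54 -0.77] shift(tool now) [0.0231 0.0138 0.0943] shift(world) [ 0.0181 -0.0109 -0.0958] shift(target-yaw tool) [0.0171 0.0125 0.0958]
167 [ 0.50117415 -0.26932972  0.07701499] [0.07895042 0.0904031  0.09205014]
```

View pics/side10.png

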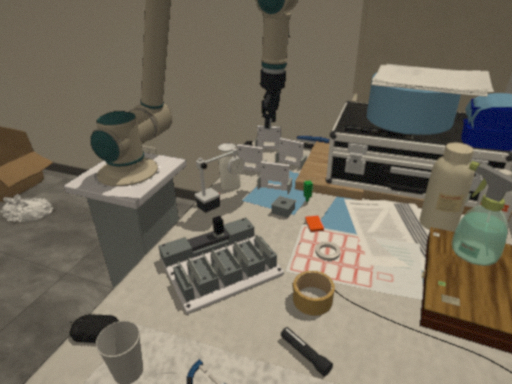

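Request:
{"api": "drive_tool", "payload": {
  "motion": "-1 3.5 -0.8 0.017 0.0125 0.03 60;0 0 0 0 0 0.03 60;0 0 0 0 0 0.02 60;0 0 0 0 0 0 60"
}}

```text
clock: 11.6
position: [0.5396, 0.0656, 0.1316]
ee_rot: [0.0, 0.999, 0.046, 0.0]
contact_force: [0.4, -0.6, -0.3]
width: 0.0513
```

```bash
python3 - <<'E'
from h import *
plan(.5415,.066,.068,5)
snap('side','side11')
b=np.load('pics/side11.npz')['im'][90:220,200:350,::-1]
cv2.imwrite('pics/v11.png',cv2.resize(b,(692,600),interpolation=2))
E
```

```text
t 11.6 pos [0.5396 0.0656 0.1316] yaw 5.3 w 0.0513 F [ 0.4 -0.6 -0.3] q [-0. 17. 99. -0. 64. 84.]
rotvec [ 0.05 -0.02  0.29] shift(tool now) [ 0.0019 -0.0003  0.0636] shift(world) [ 0.0019  0.0004 -0.0636] shift(target-yaw tool) [ 0.0019 -0.0003  0.0636]
```

View pics/v11.png

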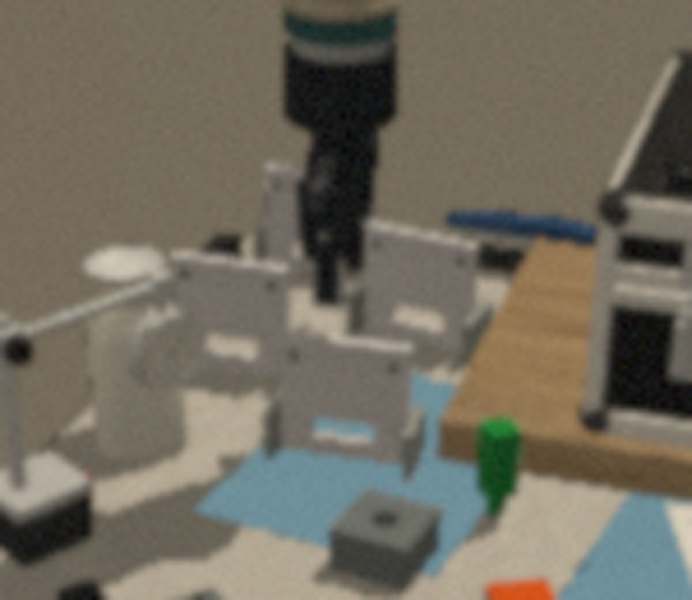

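Request:
{"api": "drive_tool", "payload": {
  "motion": "0 0 0 0.002 0 0.02 60;0 0 0 0 0 0.02 60;0 0 0 0 0 0.012 60;0 0 0 0 0 0.006 60;0 0 0 0 0 0 60"
}}

```text
clock: 12.28
position: [0.5473, 0.0658, 0.0779]
ee_rot: [0.001, 0.999, 0.047, 0.006]
contact_force: [0.1, 0.1, 0.9]
width: 0.0514
```

Request:
{"api": "drive_tool", "payload": {
  "motion": "0 0 0 0 0 0 0;0 0 0 0 0 0 0;0 0 0 0 0 0 0;0 0 0 0 0 0 0;0 0 0 0 0 0 0;0 0 0 0 0 0 0;0 0 0 0 0 0 0",
  "newtons": 70
}}

```text
clock: 13.15
position: [0.5479, 0.0658, 0.0792]
ee_rot: [0.001, 0.999, 0.047, 0.007]
contact_force: [-0.2, 0.4, -2.1]
width: 0.0079
```

```bash
python3 - <<'E'
from h import *
plan(.5415,.066,.16,5)
E
```

```text
t 13.15 pos [0.5479 0.0658 0.0792] yaw 5.4 w 0.0079 F [-0.2  0.4 -2.1] q [ -0.  21. 103.  -0.  56.  84.]
rotvec [ 0.13 -0.84  0.39] shift(tool now) [-0.0051 -0.0006 -0.0809] shift(world) [-0.0064  0.0002  0.0808] shift(target-yaw tool) [-0.0063 -0.0007 -0.0808]
```

Request:
{"api": "drive_tool", "payload": {
  "motion": "0 0 0 0 0 0 50;0 0 0 0 0 0 50;0 0 0 0 0 0 50;0 -0.8 0 -0.006 0 0.006 50;0 0 0 0 0 0.006 50;0 0 0 0 0 0 50"
}}

```text
clock: 13.9
position: [0.5418, 0.0651, 0.0665]
ee_rot: [0.001, 0.999, 0.047, 0.0]
contact_force: [0.1, -0.8, 0.2]
width: 0.0426
```

```bash
python3 - <<'E'
from h import *
plan(.5415,.066,.068,5)
E
```

```text
t 13.9 pos [0.5418 0.0651 0.0665] yaw 5.4 w 0.0426 F [ 0.1 -0.8  0.2] q [ -0.  22. 104.  -0.  55.  84.]
rotvec [ 0.14 -0.02  0.38] shift(tool now) [-0.0002 -0.0009 -0.0015] shift(world) [-0.0003  0.0009  0.0015] shift(target-yaw tool) [-0.0002 -0.0009 -0.0015]
```

Request:
{"api": "drive_tool", "payload": {
  "motion": "0 0 0 0 0 0 0;0 0 0 0 0 0 0;0 0 0 0 0 0 0;0 0 0 0 0 0 0;0 0 0 0 0 0 0;0 0 0 0 0 0 0",
  "newtons": 70
}}

```text
clock: 14.65
position: [0.5419, 0.0651, 0.0664]
ee_rot: [0.001, 0.999, 0.047, 0.0]
contact_force: [-0.5, -0.5, -1.7]
width: 0.0088
```

Request:
{"api": "drive_tool", "payload": {
  "motion": "0 0 0 0 0 -0.01 0;0 0 0 0 0 -0.04 0;0 0 0 0 0 -0.05 0;0 0 0 0 0 -0.04 0;0 0 0 0 0 0 0;0 0 0 0 0 0 0"
}}

```text
clock: 15.4
position: [0.5405, 0.0655, 0.2115]
ee_rot: [0.001, 0.999, 0.047, -0.001]
contact_force: [0.3, -0.3, -1.5]
width: 0.0087
```

```bash
python3 - <<'E'
from h import *
plan(.5415,.066,.2,5)
for n in('top','side'): snap(n,n+'12')
b=np.load('pics/side12.npz')['im'][50:220,200:350,::-1]
cv2.imwrite('pics/v12.png',cv2.resize(b,(530,600),interpolation=2))
c=np.array([.5354,-.334]);xh=np.array([.7615,-.648]);yh=np.array([.648,.7615])
for i,y in enumerate((-.09,-.03,.03,.09)): print(i+1,(c+.04*xh+y*yh).round(4))
E
```

```text
t 15.4 pos [0.5405 0.0655 0.2115] yaw 5.4 w 0.0087 F [ 0.3 -0.3 -1.5] q [-0. 14. 92. -0. 74. 84.]
rotvec [0.11 0.11 0.38] shift(tool now) [ 0.001  -0.0004  0.0115] shift(world) [ 0.001   0.0005 -0.0115] shift(target-yaw tool) [ 0.001  -0.0004  0.0115]
1 [ 0.5075 -0.4285]
2 [ 0.5464 -0.3828]
3 [ 0.5853 -0.3371]
4 [ 0.6242 -0.2914]
```

View pics/v12.png

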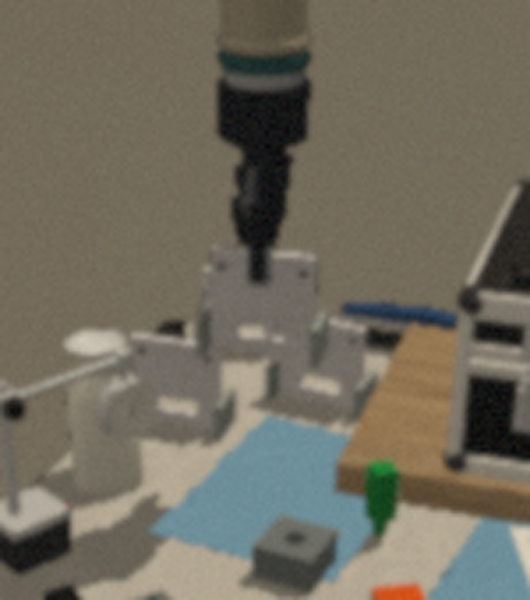

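```bash
cat >> h.py <<'E'
def held(n,tag,off=.0285):
    s=get_state();p=s['position'];w=s['ee_rot'];t=2*np.arctan2(w[2],w[1]);X=np.array([np.cos(t),np.sin(t)]);Y=np.array([X[1],-X[0]])
    z=np.load(f'pics/{tag}.npz');P=world(n,z['d']);L=np.stack([(P[...,:2]-p[:2])@X,(P[...,:2]-p[:2])@Y],-1)
    g=z['im'].astype(int).sum(2)
    m=(abs(L[...,1])<.015)&(abs(L[...,0])<.07)&(P[...,2]<p[2]+off+.004)&(P[...,2]>p[2]+off-.05)&(g>230)
    a=L[m][:,0];print(n,m.sum(),'along tool x',np.percentile(a,[1,3,97,99]).round(4),'y mean',L[m][:,1].mean().round(4),'top z',np.percentile(P[m][:,2],98).round(4),'expect',(p[2]+off).round(4))
E
python3 - <<'E'
from h import *
held('side','side12');held('top','top12')
plan(.5075,-.4285,.2,-40.4)
E
```

```text
side 447 along tool x [-0.0473 -0.0461  0.0445  0.0454] y mean 0.0061 top z 0.2407 expect 0.2395
top 57 along tool x [-0.0458 -0.0458 -0.011  -0.0109] y mean -0.0008 top z 0.2429 expect 0.2395
t 15.5 pos [0.5406 0.0655 0.211 ] yaw 5.4 w 0.0089 F [ 0.9 -0.6 -2.1] q [-0. 14. 92. -0. 74. 84.]
rotvec [ 0.16  0.09 45.78] shift(tool now) [-0.0792  0.4887  0.0122] shift(world) [-0.0331 -0.494  -0.011 ] shift(target-yaw tool) [0.295  0.3977 0.011 ]
```

Request:
{"api": "drive_tool", "payload": {
  "motion": "0 0 0 0 0.02 -0.04 0;0 0 0 -0.005 0.05 0 0;0 0 0 -0.01 0.055 0 0;0 0 0 -0.01 0.055 0 0;0 0 0 -0.01 0.055 0 0;0 0 0 -0.01 0.055 0 0;0 0 0 -0.01 0.055 0 0;0 0 0 -0.01 0.055 0 0;0 0 0 -0.01 0.05 0 0;0 0 0 0 0.03 0 0;0 0 0 0 0 0 0"
}}

```text
clock: 16.88
position: [0.5048, -0.4315, 0.2294]
ee_rot: [-0.009, 0.999, 0.048, -0.015]
contact_force: [-0.6, 1.2, -1.9]
width: 0.0087
```

Request:
{"api": "drive_tool", "payload": {
  "motion": "0 0 9 0 0 0 0;0 0 9 0 0 0 0;0 0 9 0 0 0 0;0 0 9 0 0 0 0;0 0 9 0 0 0 0;0 0 0 0 0 0 0;0 0 0 0 0 0 0"
}}

```text
clock: 17.75
position: [0.5024, -0.4215, 0.2193]
ee_rot: [-0.009, 0.938, -0.346, -0.027]
contact_force: [-0.6, 0.4, -2.1]
width: 0.0087
```

```bash
python3 - <<'E'
from h import *
plan(.5075,-.4285,.17,-40.4)
E
```

```text
t 17.75 pos [ 0.5024 -0.4215  0.2193] yaw -40.5 w 0.0087 F [-0.6  0.4 -2.1] q [-46.  25.  74.  -0.  84.  85.]
rotvec [ 0.16  3.26 -0.11] shift(tool now) [0.0113 0.0019 0.0488] shift(world) [ 0.0051 -0.007  -0.0493] shift(target-yaw tool) [0.0085 0.0021 0.0493]
```

Request:
{"api": "drive_tool", "payload": {
  "motion": "0 1.7 0 0.0085 0.002 0.02 0;0 1.6 0 0 0 0.02 0;0 0 0 0 0 0 0;0 0 0 0 0 0 0"
}}

```text
clock: 18.25
position: [0.5068, -0.4266, 0.1782]
ee_rot: [0.001, 0.939, -0.343, 0.0]
contact_force: [-0.9, 0.1, -1.4]
width: 0.009
```

```bash
python3 - <<'E'
from h import *
plan(.5075,-.4285,.14,-40.4)
for n in('top','side'): snap(n,n+'13')
b=np.load('pics/side13.npz')['im'][150:310,110:300,::-1]
a=np.load('pics/top13.npz')['im'][130:250,290:420,::-1]
cv2.imwrite('pics/v13.png',np.hstack([cv2.resize(b,(475,400),interpolation=2),cv2.resize(a,(325,400),interpolation=2)]))
held('side','side13');held('top','top13')
E
```

```text
t 18.25 pos [ 0.5068 -0.4266  0.1782] yaw -40.1 w 0.009 F [-0.9  0.1 -1.4] q [-46.  25.  80.  -0.  75.  84.]
rotvec [ 0.13 -0.09  0.31] shift(tool now) [0.0017 0.0009 0.0382] shift(world) [ 0.0007 -0.0019 -0.0382] shift(target-yaw tool) [0.0017 0.001  0.0382]
side 324 along tool x [-0.0193 -0.0107  0.0485  0.0488] y mean 0.0041 top z 0.2082 expect 0.2068
top 1 along tool x [-0.0064 -0.0064 -0.0064 -0.0064] y mean -0.0146 top z 0.1854 expect 0.2068
```

View pics/v13.png

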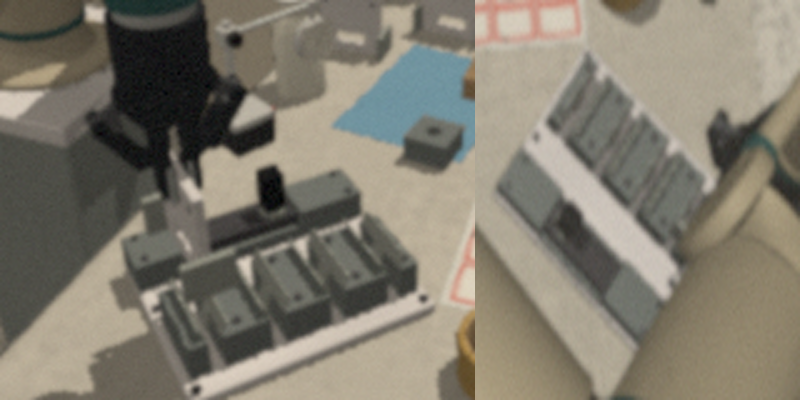

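Request:
{"api": "drive_tool", "payload": {
  "motion": "0 0 0.3 0.002 0.001 0.015 0;0 0 0 0 0 0.01 0;0 0 0 0 0 0.005 0;0 0 0 0 0 0 0"
}}

```text
clock: 18.85
position: [0.5082, -0.4294, 0.1465]
ee_rot: [0.002, 0.938, -0.345, 0.001]
contact_force: [-0.6, 0.4, -1.1]
width: 0.0086
```

```bash
python3 - <<'E'
from h import *
plan(.5075,-.4285,.12,-40.4)
for n in('side',): snap(n,n+'14')
b=np.load('pics/side14.npz')['im'][200:320,130:280,::-1]
cv2.imwrite('pics/v14.png',cv2.resize(b,(750,600),interpolation=2))
E
```

```text
t 18.85 pos [ 0.5082 -0.4294  0.1465] yaw -40.4 w 0.0086 F [-0.6  0.4 -1.1] q [-46.  26.  82.  -0.  72.  84.]
rotvec [ 0.14 -0.13 -0.02] shift(tool now) [-0.0012 -0.0004  0.0265] shift(world) [-0.0007  0.0009 -0.0265] shift(target-yaw tool) [-0.0011 -0.0003  0.0265]
```

View pics/v14.png

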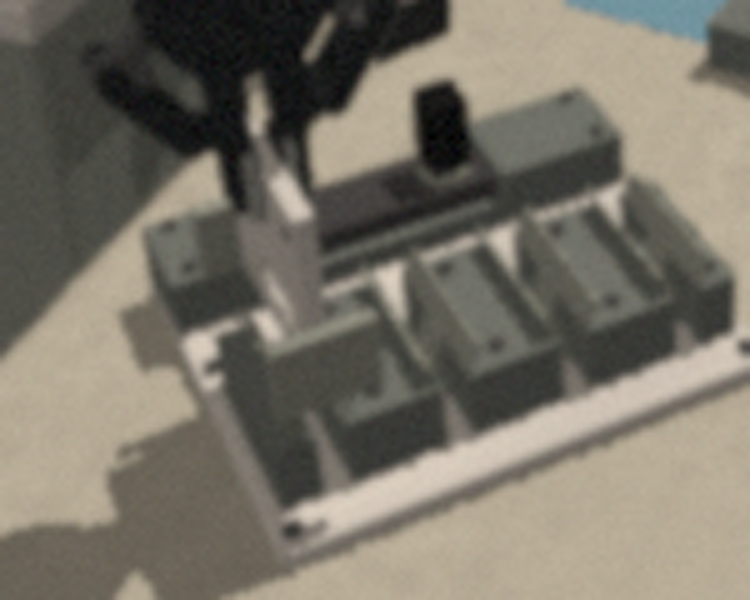

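Request:
{"api": "drive_tool", "payload": {
  "motion": "0 0 0 -0.001 0 0.01 0;0 0 0 0 0 0.008 0;0 0 0 0 0 0.004 0;0 0 0 0 0 0 0"
}}

```text
clock: 19.4
position: [0.5076, -0.429, 0.1236]
ee_rot: [0.002, 0.938, -0.345, 0.001]
contact_force: [0.1, -0.2, -1.3]
width: 0.0088
```

Request:
{"api": "drive_tool", "payload": {
  "motion": "0 0 0 0 0 0.005 0;0 0 0 0 0 0.005 0;0 0 0 0 0 0.002 0;0 0 0 0 0 0 0"
}}

```text
clock: 19.9
position: [0.5085, -0.4289, 0.1115]
ee_rot: [0.001, 0.938, -0.345, 0.002]
contact_force: [0.4, -0.2, -1.2]
width: 0.009
```

```bash
python3 - <<'E'
from h import *
plan(.5075,-.4285,.0785,-40.4)
E
```

```text
t 19.9 pos [ 0.5085 -0.4289  0.1115] yaw -40.4 w 0.009 F [ 0.4 -0.2 -1.2] q [-46.  28.  85.  -0.  67.  84.]
rotvec [ 0.07 -0.28 -0.02] shift(tool now) [-0.0012  0.0003  0.033 ] shift(world) [-0.001   0.0004 -0.033 ] shift(target-yaw tool) [-0.0011  0.0004  0.033 ]
```

Request:
{"api": "drive_tool", "payload": {
  "motion": "0 -0.2 0 -0.001 0 0.005 0;0 0 0 0 0 0.005 0;0 0 0 0 0 0.003 0;0 0 0 0 0 0 0"
}}

```text
clock: 20.4
position: [0.5086, -0.4292, 0.0998]
ee_rot: [0.002, 0.938, -0.346, 0.002]
contact_force: [0.6, 0.2, -1.4]
width: 0.0089
```

Request:
{"api": "drive_tool", "payload": {
  "motion": "0 0 0 0 0 0.005 0;0 0 0 0 0 0.005 0;0 0 0 0 0 0.003 0"
}}

```text
clock: 20.78
position: [0.5091, -0.4297, 0.0867]
ee_rot: [0.002, 0.938, -0.346, 0.003]
contact_force: [0.4, 0.6, 3.4]
width: 0.0087
```

```bash
python3 - <<'E'
from h import *
plan(.5075,-.4285,.0785,-40.4)
E
```

```text
t 20.77 pos [ 0.5091 -0.4297  0.0867] yaw -40.5 w 0.0087 F [0.4 0.6 3.4] q [-46.  29.  86.  -0.  64.  84.]
rotvec [ 0.09 -0.38 -0.07] shift(tool now) [-0.002   0.0001  0.0082] shift(world) [-0.0016  0.0012 -0.0082] shift(target-yaw tool) [-0.0019  0.0001  0.0082]
```

Request:
{"api": "drive_tool", "payload": {
  "motion": "0 0 0 0 0 0.005 0;0 0 0 0 0 0.005 0;0 0 0 0 0 0.004 0"
}}

```text
clock: 21.15
position: [0.5096, -0.4296, 0.0783]
ee_rot: [0.002, 0.938, -0.345, 0.004]
contact_force: [-5.2, 6.3, 29.8]
width: 0.0089
```

Request:
{"api": "drive_tool", "payload": {
  "motion": "0 0 0 0 0 0 35;0 0 0 0 0 0 35;0 0 0 0 0 0 35;0 0 0 0 0 0 35"
}}

```text
clock: 21.65
position: [0.5082, -0.4295, 0.0764]
ee_rot: [0.003, 0.939, -0.345, 0.002]
contact_force: [-0.7, -0.8, -0.0]
width: 0.03
```

Request:
{"api": "drive_tool", "payload": {
  "motion": "0 0 0 0 0 -0.02 35;0 0 0 0 0 -0.05 35;0 0 0 0 0 -0.05 35;0 0 0 0 0 -0.05 35;0 0 0 0 0 0 35"
}}

```text
clock: 22.28
position: [0.5072, -0.4285, 0.2471]
ee_rot: [0.001, 0.939, -0.345, -0.001]
contact_force: [-0.4, 0.3, 0.1]
width: 0.0299
```

```bash
cat >> h.py <<'E'
def seated(tag,n='side'):
    z=np.load(f'pics/{tag}.npz');P=world(n,z['d']);g=z['im'].astype(int).sum(2)
    c=np.array([.5354,-.334]);xh=np.array([.7615,-.648]);yh=np.array([.648,.7615])
    L=np.stack([(P[...,:2]-c)@xh,(P[...,:2]-c)@yh],-1)
    for i,y in enumerate((-.09,-.03,.03,.09)):
        m=(abs(L[...,1]-y)<.014)&(abs(L[...,0]-.04)<.065)&(P[...,2]>.075)&(P[...,2]<.16)&(g>230)
        if m.sum()<20: continue
        t=np.percentile(P[m][:,2],97);q=m&(P[...,2]>t-.012)
        x=np.percentile(L[q][:,0],[2,98]);near=q&(L[...,0]<.02);far=q&(L[...,0]>.06)
        print('slot',i+1,m.sum(),'top z',t.round(4),'near/far top',[np.percentile(P[k][:,2],95).round(4) if k.sum()>3 else None for k in(near,far)],'x ctr',x.mean().round(4),x.round(3),'y',L[q][:,1].mean().round(4))
    m=(np.hypot(P[...,0]-.4985,P[...,1]+.263)<.025)&(P[...,2]>.055)&(P[...,2]<.12)
    print('pin top',np.percentile(P[m][:,2],[90,97]).round(4))
E
python3 - <<'E'
from h import *
plan(.54,.2565,.25,-7)
for n in('top','side'): snap(n,n+'15')
seated('side15');seated('top15','top')
b=np.load('pics/side15.npz')['im'][170:320,130:300,::-1]
cv2.imwrite('pics/v15.png',cv2.resize(b,(680,600),interpolation=2))
E
```

```text
t 22.27 pos [ 0.5072 -0.4285  0.2471] yaw -40.4 w 0.0299 F [-0.4  0.3  0.1] q [-46.  23.  73.  -0.  84.  84.]
rotvec [  0.15   0.11 -33.37] shift(tool now) [-0.4187 -0.5431 -0.0041] shift(world) [0.0328 0.685  0.0029] shift(target-yaw tool) [-0.051  -0.6839 -0.0029]
slot 1 287 top z 0.1084 near/far top [np.float64(0.1081), np.float64(0.1083)] x ctr 0.0436 [-0.002  0.089] y -0.0935
pin top [0.0904 0.0912]
slot 1 139 top z 0.1103 near/far top [np.float64(0.1096), np.float64(0.1101)] x ctr 0.0431 [-0.002  0.088] y -0.0886
pin top [0.0923 0.0934]
```

View pics/v15.png

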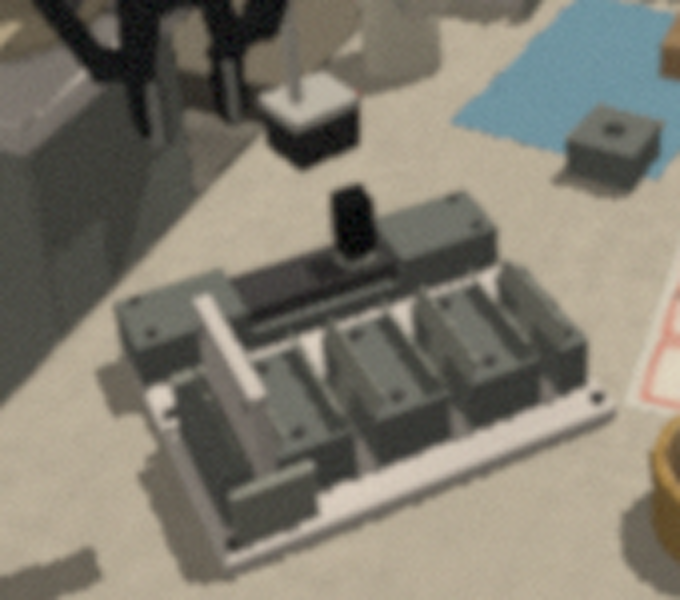

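View pics/top15.png

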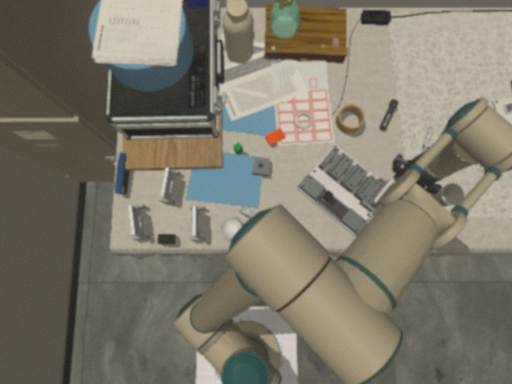

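```bash
cat >> h.py <<'E'
def panels(tag,n,cs=[(.54,.25),(.538,.065),(.418,.352),(.417,.158)],r=.09):
    z=np.load(f'pics/{tag}.npz');P=world(n,z['d']);g=z['im'].astype(int).sum(2)
    reg=((P[...,0]>.33)&(P[...,0]<.64)&(P[...,1]>-.02)&(P[...,1]<.43)&(P[...,2]>.082)&(P[...,2]<.103)&(np.hypot(P[...,0]-.39,P[...,1]-.035)>.06)).astype(np.uint8)
    k,l,st,cc=cv2.connectedComponentsWithStats(reg,connectivity=8)
    for i in range(1,k):
        if st[i,4]<30: continue
        Q=P[l==i][:,:2].astype(np.float32);rr=cv2.minAreaRect(Q);vx,vy,_,_=cv2.fitLine(Q,cv2.DIST_HUBER,0,.01,.01).ravel()
        print(n,st[i,4],'ctr',np.round(rr[0],4),np.round(rr[1],3),'yaw',round(float(np.degrees(np.arctan2(vy,vx))),1))
E
python3 - <<'E'
from h import *
panels('top15','top');panels('side15','side')
E
```

```text
top 120 ctr [0.5412 0.259 ] [0.012 0.092] yaw -7.6
top 131 ctr [0.4208 0.3565] [0.094 0.011] yaw 10.0
top 116 ctr [0.4174 0.1617] [0.093 0.009] yaw 1.4
side 99 ctr [0.4186 0.3524] [0.092 0.017] yaw 10.3
side 105 ctr [0.5393 0.2544] [0.016 0.094] yaw -6.3
side 114 ctr [0.4154 0.1575] [0.093 0.016] yaw 1.6
side 49 ctr [ 0.446  -0.0051] [0.037 0.008] yaw 60.5
```

Request:
{"api": "drive_tool", "payload": {
  "motion": "0 0 0 -0.02 -0.025 0 60;0 0 0 -0.04 -0.052 0 60;0 0 0 -0.045 -0.058 0 60;0 0 0 -0.045 -0.058 0 60;0 0 0 -0.045 -0.058 0 60;0 0 0 -0.045 -0.058 0 60;0 0 0 -0.045 -0.058 0 60;0 0 0 -0.045 -0.058 0 60;0 0 0 -0.045 -0.058 0 60;0 0 0 -0.035 -0.045 0 60;0 0 0 -0.015 -0.02 0 60;0 0 0 0 0 0 60"
}}

```text
clock: 23.88
position: [0.524, 0.1948, 0.2237]
ee_rot: [0.002, 0.938, -0.347, -0.028]
contact_force: [-0.5, 0.3, 0.1]
width: 0.0513
```

Request:
{"api": "drive_tool", "payload": {
  "motion": "0 0 -8 0 0 0 60;0 0 -8 0 0 0 60;0 0 -8 0 0 0 60;0 0 -8 0 0 0 60;0 0 0 0 0 0 60"
}}

```text
clock: 24.5
position: [0.5198, 0.1877, 0.2158]
ee_rot: [-0.002, 0.997, -0.068, -0.035]
contact_force: [-0.3, -0.0, 0.5]
width: 0.0508
```

```bash
python3 - <<'E'
from h import *
plan(.54,.2565,.14,-7)
E
```

```text
t 24.5 pos [0.5198 0.1877 0.2158] yaw -7.9 w 0.0508 F [-0.3 -0.   0.5] q [ 12.  16.  88.   1.  80. 109.]
rotvec [ 0.03  4.03 -0.85] shift(tool now) [ 0.0159 -0.071   0.0748] shift(world) [ 0.0202  0.0688 -0.0758] shift(target-yaw tool) [ 0.0116 -0.0707  0.0758]
```

Request:
{"api": "drive_tool", "payload": {
  "motion": "0 2 -0.8 0.006 -0.035 0.03 60;0 2 0 0.006 -0.035 0.03 60;0 0 0 0 0 0.01 60;0 0 0 0 0 0 60"
}}

```text
clock: 25.0
position: [0.5382, 0.2523, 0.1414]
ee_rot: [0.002, 0.998, -0.068, -0.001]
contact_force: [-0.4, -0.3, 0.1]
width: 0.0513
```

```bash
python3 - <<'E'
from h import *
plan(.54,.2565,.066,-7)
E
```

```text
t 25.0 pos [0.5382 0.2523 0.1414] yaw -7.8 w 0.0513 F [-0.4 -0.3  0.1] q [ 19.  21.  92.  -0.  67. 116.]
rotvec [ 0.27  0.06 -0.8 ] shift(tool now) [ 0.0013 -0.0047  0.0753] shift(world) [ 0.0018  0.0042 -0.0754] shift(target-yaw tool) [ 0.0013 -0.0043  0.0754]
```

Request:
{"api": "drive_tool", "payload": {
  "motion": "0.2 0 -0.5 0.001 -0.0045 0.02 60;0 0 0 0 0 0.02 60;0 0 0 0 0 0.015 60;0 0 0 0 0 0.01 60;0 0 0 0 0 0 60;0 0 0 0 0 0 60"
}}

```text
clock: 25.75
position: [0.5433, 0.2526, 0.0787]
ee_rot: [0.0, 0.998, -0.068, 0.003]
contact_force: [-0.3, 0.1, -0.3]
width: 0.0513
```

```bash
python3 - <<'E'
from h import *
plan(.54,.2565,.066,-7)
E
```

```text
t 25.75 pos [0.5433 0.2526 0.0787] yaw -7.8 w 0.0513 F [-0.3  0.1 -0.3] q [ 18.  25.  96.  -0.  59. 116.]
rotvec [-0.01 -0.3  -0.76] shift(tool now) [-0.0039 -0.0034  0.0127] shift(world) [-0.0033  0.0039 -0.0127] shift(target-yaw tool) [-0.0038 -0.0035  0.0127]
```

Request:
{"api": "drive_tool", "payload": {
  "motion": "0 -0.3 -0.7 -0.004 -0.0035 0.008 60;0 0 0 0 0 0.004 60;0 0 0 0 0 0 60;0 0 0 0 0 0 60"
}}

```text
clock: 26.25
position: [0.5402, 0.2574, 0.0669]
ee_rot: [-0.0, 0.998, -0.061, 0.001]
contact_force: [-0.3, 0.5, 0.3]
width: 0.0514
```

```bash
python3 - <<'E'
from h import *
plan(.54,.2565,.066,-7)
E
```

```text
t 26.25 pos [0.5402 0.2574 0.0669] yaw -7.0 w 0.0514 F [-0.3  0.5  0.3] q [ 19.  25.  97.   0.  58. 116.]
rotvec [-0.06 -0.08  0.02] shift(tool now) [-0.      0.0009  0.0009] shift(world) [-0.0002 -0.0009 -0.0009] shift(target-yaw tool) [-0.      0.0009  0.0009]
```

Request:
{"api": "drive_tool", "payload": {
  "motion": "0 0 0 0 0 0 0;0 0 0 0 0 0 0;0 0 0 0 0 0 0;0 0 0 0 0 0 0;0 0 0 0 0 0 0;0 0 0 0 0 0 0;0 0 0 0 0 0 0",
  "newtons": 70
}}

```text
clock: 27.12
position: [0.5402, 0.2574, 0.067]
ee_rot: [-0.001, 0.998, -0.061, 0.001]
contact_force: [0.7, -0.2, -0.3]
width: 0.0086
```

Request:
{"api": "drive_tool", "payload": {
  "motion": "0 0 0 0 0 -0.01 0;0 0 0 0 0 -0.04 0;0 0 0 0 0 -0.05 0;0 0 0 0 0 -0.05 0;0 0 0 0 0 -0.03 0;0 0 0 0 0 0 0"
}}

```text
clock: 27.88
position: [0.5394, 0.2569, 0.2543]
ee_rot: [-0.0, 0.998, -0.061, 0.001]
contact_force: [0.4, -0.3, -1.1]
width: 0.0091
```

```bash
python3 - <<'E'
from h import *
for n in('side','top'): snap(n,n+'16')
held('side','side16'); held('top','top16')
panels('top16','top')
plan(.545,-.3815,.24,-40.4)
E
```

```text
side 368 along tool x [-0.0459 -0.0444  0.047   0.0478] y mean 0.0056 top z 0.2822 expect 0.2794
top 153 along tool x [-0.0451 -0.0447  0.0472  0.0486] y mean 0.0028 top z 0.2827 expect 0.2794
top 116 ctr [0.4175 0.162 ] [0.094 0.009] yaw 1.8
t 27.98 pos [0.5377 0.2563 0.2509] yaw -7.0 w 0.0087 F [-0.9  0.3 -2.1] q [ 19.  17.  81.   0.  82. 116.]
rotvec [ 0.2   0.23 33.4 ] shift(tool now) [0.085  0.6322 0.0118] shift(world) [ 0.0073 -0.6378 -0.0109] shift(target-yaw tool) [0.4189 0.481  0.0109]
```

View pics/side16.png

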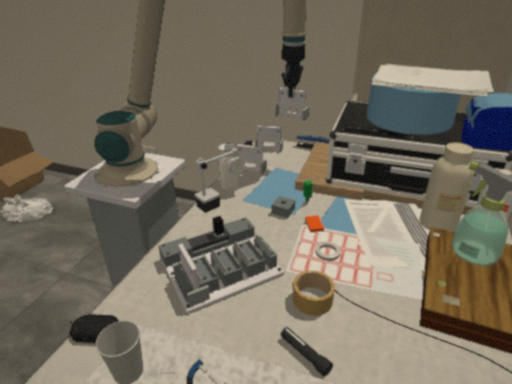

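Request:
{"api": "drive_tool", "payload": {
  "motion": "0 0 0 0.005 0.03 0 0;0 0 0 0.008 0.055 0 0;0 0 0 0.008 0.06 0 0;0 0 0 0.008 0.06 0 0;0 0 0 0.008 0.06 0 0;0 0 0 0.008 0.06 0 0;0 0 0 0.008 0.06 0 0;0 0 0 0.008 0.06 0 0;0 0 0 0.008 0.06 0 0;0 0 0 0.008 0.06 0 0;0 0 0 0.005 0.05 0 0;0 0 0 0 0.02 0 0"
}}

```text
clock: 29.48
position: [0.5309, -0.3981, 0.2179]
ee_rot: [-0.006, 0.998, -0.058, -0.026]
contact_force: [-0.0, 0.6, -1.1]
width: 0.0091
```

Request:
{"api": "drive_tool", "payload": {
  "motion": "0 0 0 0 0 0 0;0 0 8.3 0 0 0 0;0 0 8.3 0 0 0 0;0 0 8.3 0 0 0 0;0 0 8.3 0 0 0 0;0 0 0 0 0 0 0;0 0 0 0 0 0 0"
}}

```text
clock: 30.35
position: [0.5295, -0.3835, 0.2113]
ee_rot: [-0.005, 0.938, -0.345, -0.035]
contact_force: [1.1, 0.4, -1.6]
width: 0.0085
```

```bash
python3 - <<'E'
from h import *
plan(.544,-.381,.17,-40.4)
E
```

```text
t 30.35 pos [ 0.5295 -0.3835  0.2113] yaw -40.4 w 0.0085 F [ 1.1  0.4 -1.6] q [-41.  25.  74.  -1.  84.  89.]
rotvec [0.84 3.92 0.07] shift(tool now) [ 0.0122 -0.0119  0.0404] shift(world) [ 0.0145  0.0025 -0.0413] shift(target-yaw tool) [ 0.0094 -0.0113  0.0413]
```

Request:
{"api": "drive_tool", "payload": {
  "motion": "0.8 2 0 0.009 -0.011 0.01 0;0 2 0 0 0 0.02 0;0 0 0 0 0 0 0;0 0 0 0 0 0 0"
}}

```text
clock: 30.85
position: [0.5435, -0.3779, 0.1809]
ee_rot: [0.0, 0.94, -0.341, 0.002]
contact_force: [-0.1, -1.0, -0.2]
width: 0.0088
```

```bash
python3 - <<'E'
from h import *
plan(.544,-.381,.14,-40.4)
E
```

```text
t 30.85 pos [ 0.5435 -0.3779  0.1809] yaw -39.9 w 0.0088 F [-0.1 -1.  -0.2] q [-41.  25.  80.   0.  75.  89.]
rotvec [-0.05 -0.18  0.49] shift(tool now) [0.0023 0.0021 0.0409] shift(world) [ 0.0005 -0.0031 -0.0409] shift(target-yaw tool) [0.0024 0.002  0.0409]
```

Request:
{"api": "drive_tool", "payload": {
  "motion": "0 0 0.5 0.002 0.002 0.015 0;0 0 0 0 0 0.012 0;0 0 0 0 0 0.008 0;0 0 0 0 0 0 0;0 0 0 0 0 0 0"
}}

```text
clock: 31.48
position: [0.5445, -0.3819, 0.1439]
ee_rot: [0.0, 0.938, -0.346, 0.002]
contact_force: [-0.5, 0.5, -0.3]
width: 0.0088
```

```bash
python3 - <<'E'
from h import *
plan(.544,-.381,.12,-40.4)
for n in('side',): snap(n,n+'17')
b=np.load('pics/side17.npz')['im'][190:310,140:290,::-1]
cv2.imwrite('pics/v17.png',cv2.resize(b,(750,600),interpolation=2))
E
```

```text
t 31.48 pos [ 0.5445 -0.3819  0.1439] yaw -40.4 w 0.0088 F [-0.5  0.5 -0.3] q [-41.  26.  82.   0.  71.  89.]
rotvec [-0.05 -0.21 -0.03] shift(tool now) [-0.0011 -0.0004  0.0239] shift(world) [-0.0005  0.0009 -0.0239] shift(target-yaw tool) [-0.001  -0.0004  0.0239]
```

View pics/v17.png

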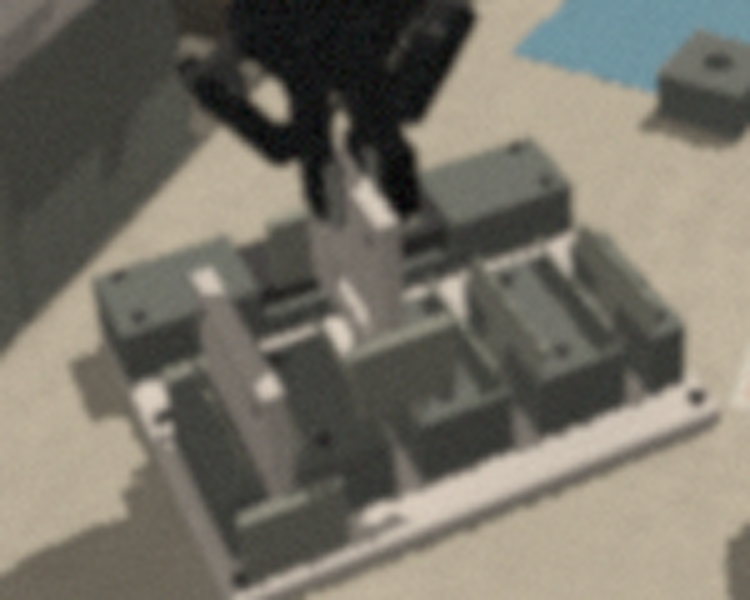

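Aligned over slot 2. Lowering.

Request:
{"api": "drive_tool", "payload": {
  "motion": "0 0 0 -0.001 0 0.01 0;0 0 0 0 0 0.008 0;0 0 0 0 0 0.004 0;0 0 0 0 0 0.005 0;0 0 0 0 0 0.004 0;0 0 0 0 0 0 0"
}}

```text
clock: 32.28
position: [0.5444, -0.381, 0.1114]
ee_rot: [-0.0, 0.938, -0.346, 0.003]
contact_force: [-0.1, 0.3, -1.0]
width: 0.0088
```

Request:
{"api": "drive_tool", "payload": {
  "motion": "0 -0.2 0 -0.001 0 0.005 0;0 0 0 0 0 0.005 0;0 0 0 0 0 0.003 0;0 0 0 0 0 0 0"
}}

```text
clock: 32.78
position: [0.5447, -0.3814, 0.0999]
ee_rot: [0.0, 0.938, -0.346, 0.003]
contact_force: [0.6, -0.2, -1.2]
width: 0.0089
```

```bash
python3 - <<'E'
from h import *
plan(.544,-.381,.079,-40.4)
E
```

```text
t 32.77 pos [ 0.5447 -0.3814  0.0999] yaw -40.5 w 0.0089 F [ 0.6 -0.2 -1.2] q [-41.  28.  86.   0.  66.  89.]
rotvec [-0.09 -0.31 -0.06] shift(tool now) [-0.0009  0.0002  0.0209] shift(world) [-0.0007  0.0004 -0.0209] shift(target-yaw tool) [-0.0008  0.0002  0.0209]
```

Request:
{"api": "drive_tool", "payload": {
  "motion": "0 -0.2 0 -0.001 0 0.005 0;0 0 0 0 0 0.005 0;0 0 0 0 0 0.004 0;0 0 0 0 0 0.005 0;0 0 0 0 0 0.004 0"
}}

```text
clock: 33.4
position: [0.5449, -0.3808, 0.0789]
ee_rot: [-0.0, 0.938, -0.346, 0.002]
contact_force: [-4.8, 6.5, 33.3]
width: 0.009
```

Request:
{"api": "drive_tool", "payload": {
  "motion": "0 0 0 0 0 0 35;0 0 0 0 0 0 35;0 0 0 0 0 0 35;0 0 0 0 0 0 35"
}}

```text
clock: 33.9
position: [0.5435, -0.3802, 0.0767]
ee_rot: [-0.001, 0.938, -0.345, 0.001]
contact_force: [1.1, 0.3, 1.1]
width: 0.0302
```

Request:
{"api": "drive_tool", "payload": {
  "motion": "0 0 0 0 0 -0.02 35;0 0 0 0 0 -0.05 35;0 0 0 0 0 -0.05 35;0 0 0 0 0 -0.05 35;0 0 0 0 0 0 35"
}}

```text
clock: 34.52
position: [0.5427, -0.3803, 0.2484]
ee_rot: [-0.001, 0.938, -0.346, -0.002]
contact_force: [-0.1, -0.2, -0.5]
width: 0.0299
```

```bash
python3 - <<'E'
from h import *
for n in('top','side'): snap(n,n+'18')
seated('side18');seated('top18','top');panels('top18','top');panels('side18','side')
plan(.4165,.1595,.25,2)
b=np.load('pics/side18.npz')['im'][170:320,130:300,::-1]
cv2.imwrite('pics/v18.png',cv2.resize(b,(680,600),interpolation=2))
E
```

```text
slot 1 287 top z 0.1084 near/far top [np.float64(0.1085), np.float64(0.1083)] x ctr 0.0441 [-0.001  0.09 ] y -0.0935
slot 2 296 top z 0.1081 near/far top [np.float64(0.1081), np.float64(0.108)] x ctr 0.0397 [-0.006  0.085] y -0.0339
pin top [0.09  0.091]
pin top [0.092  0.0932]
top 134 ctr [0.4211 0.3565] [0.094 0.011] yaw 10.7
top 115 ctr [0.4173 0.1621] [0.094 0.009] yaw 1.9
side 95 ctr [0.4193 0.3501] [0.092 0.02 ] yaw 10.2
side 104 ctr [0.4158 0.1588] [0.017 0.092] yaw 1.5
side 50 ctr [ 0.4459 -0.006 ] [0.033 0.007] yaw 59.1
t 34.62 pos [ 0.5408 -0.3786  0.2435] yaw -40.4 w 0.0302 F [ 0.4  0.8 -0.3] q [-41.  23.  73.   0.  84.  89.]
rotvec [ -0.38   0.76 -42.43] shift(tool now) [-4.436e-01 -3.290e-01  4.000e-04] shift(world) [-0.1243  0.5381  0.0065] shift(target-yaw tool) [-0.1054 -0.5421 -0.0065]
```

View pics/v18.png

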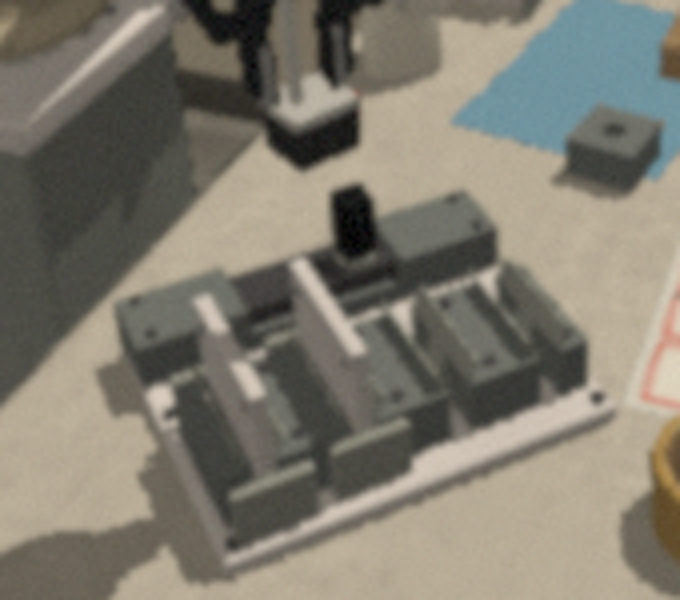

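View pics/top18.png

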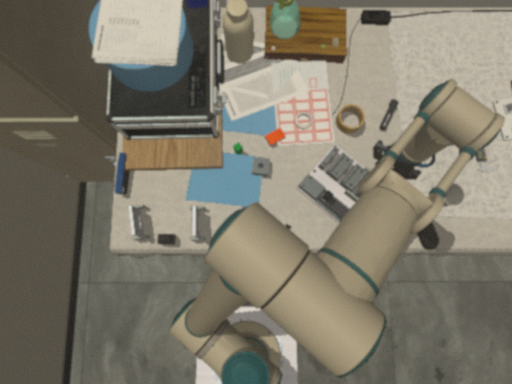

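Request:
{"api": "drive_tool", "payload": {
  "motion": "0 0 0 -0.02 -0.024 0 50;0 0 0 -0.04 -0.047 0 50;0 0 0 -0.045 -0.053 0 50;0 0 0 -0.045 -0.053 0 50;0 0 0 -0.045 -0.053 0 50;0 0 0 -0.045 -0.053 0 50;0 0 0 -0.045 -0.053 0 50;0 0 0 -0.045 -0.053 0 50;0 0 0 -0.03 -0.035 0 50;0 0 0 0 0 0 50"
}}

```text
clock: 35.88
position: [0.5335, 0.1416, 0.2299]
ee_rot: [-0.002, 0.937, -0.347, -0.026]
contact_force: [0.3, -0.2, 0.7]
width: 0.0427
```

Request:
{"api": "drive_tool", "payload": {
  "motion": "0 0 -8.4 0 0 0 50;0 0 -8.4 0 0 0 50;0 0 -8.4 0 0 0 50;0 0 -8.4 0 0 0 50;0 0 -8.4 0 0 0 50;0 0 0 0 0 0 50"
}}

```text
clock: 36.62
position: [0.528, 0.1349, 0.2192]
ee_rot: [-0.008, 0.999, 0.021, -0.034]
contact_force: [-0.5, 0.1, -0.5]
width: 0.0431
```

```bash
python3 - <<'E'
from h import *
plan(.4165,.160,.2,1.7)
E
```

```text
t 36.62 pos [0.528  0.1349 0.2192] yaw 2.5 w 0.0431 F [-0.5  0.1 -0.5] q [ 6. 16. 88.  1. 80. 94.]
rotvec [-0.93  3.91  0.73] shift(tool now) [-0.1087 -0.0294  0.0271] shift(world) [-0.1115  0.0251 -0.0192] shift(target-yaw tool) [-0.1107 -0.0284  0.0192]
```

Request:
{"api": "drive_tool", "payload": {
  "motion": "-0.9 2 0.7 0 -0.028 0 50;0 1.9 0 -0.035 0 0 50;0 0 0 -0.045 0 0 50;0 0 0 -0.03 0 0.02 50;0 0 0 0 0 0 50;0 0 0 0 0 0 50"
}}

```text
clock: 37.38
position: [0.4132, 0.1563, 0.1956]
ee_rot: [0.002, 1.0, 0.005, -0.003]
contact_force: [0.4, 0.9, -0.2]
width: 0.0426
```

```bash
python3 - <<'E'
from h import *
plan(.4165,.160,.13,1.7)
E
```

```text
t 37.38 pos [0.4132 0.1563 0.1956] yaw 0.6 w 0.0426 F [ 0.4  0.9 -0.2] q [ 12.   6. 104.  -0.  70. 101.]
rotvec [ 0.23  0.31 -1.11] shift(tool now) [ 0.0037 -0.0039  0.0656] shift(world) [ 0.0033  0.0037 -0.0656] shift(target-yaw tool) [ 0.0034 -0.0036  0.0656]
```

Request:
{"api": "drive_tool", "payload": {
  "motion": "0.2 0.3 -1 0.0035 -0.0035 0.02 50;0 0 0 0 0 0.025 50;0 0 0 0 0 0.015 50;0 0 0 0 0 0 50;0 0 0 0 0 0 50"
}}

```text
clock: 38.0
position: [0.4257, 0.1595, 0.1361]
ee_rot: [-0.0, 1.0, 0.011, 0.004]
contact_force: [0.1, 0.4, -0.0]
width: 0.0424
```

```bash
python3 - <<'E'
from h import *
plan(.4165,.160,.067,1.7)
snap('side','side19')
b=np.load('pics/side19.npz')['im'][90:220,180:330,::-1]
cv2.imwrite('pics/v19.png',cv2.resize(b,(692,600),interpolation=2))
E
```

```text
t 38.0 pos [0.4257 0.1595 0.1361] yaw 1.2 w 0.0424 F [ 0.1  0.4 -0. ] q [ 12.  10. 109.  -0.  61. 101.]
rotvec [-0.   -0.47 -0.49] shift(tool now) [-0.0097 -0.0007  0.069 ] shift(world) [-0.0092  0.0005 -0.0691] shift(target-yaw tool) [-0.0092 -0.0008  0.0691]
```

View pics/v19.png

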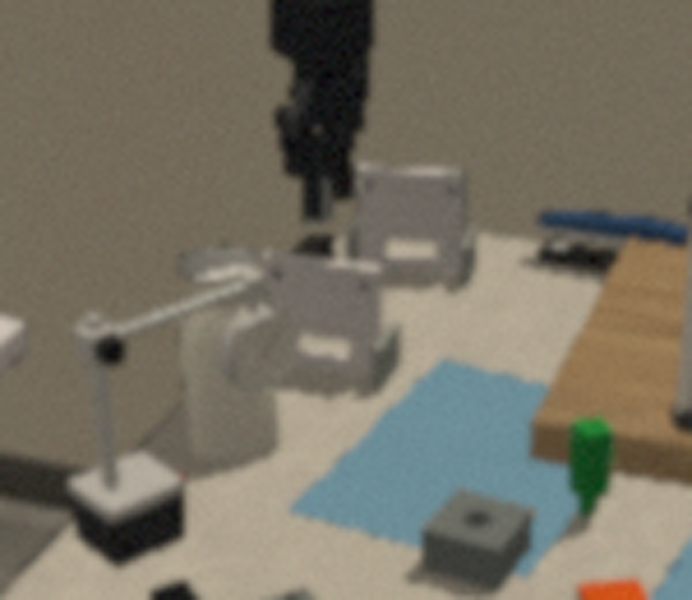

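Request:
{"api": "drive_tool", "payload": {
  "motion": "0 -0.5 -0.5 -0.01 -0.001 0.02 50;0 0 0 -0.002 0 0.02 50;0 0 0 -0.002 0 0.015 50;0 0 0 0 0 0.006 50;0 0 0 0 0 0 50;0 0 0 0 0 0 50"
}}

```text
clock: 38.8
position: [0.4177, 0.1612, 0.0784]
ee_rot: [-0.001, 1.0, 0.015, 0.006]
contact_force: [-0.2, -0.5, 0.3]
width: 0.043
```

```bash
python3 - <<'E'
from h import *
plan(.4165,.160,.067,1.7)
E
```

```text
t 38.8 pos [0.4177 0.1612 0.0784] yaw 1.7 w 0.043 F [-0.2 -0.5  0.3] q [ 12.  13. 115.  -0.  51. 101.]
rotvec [-0.12 -0.67 -0.04] shift(tool now) [-0.0014  0.0012  0.0114] shift(world) [-0.0012 -0.0012 -0.0114] shift(target-yaw tool) [-0.0012  0.0012  0.0114]
```

Request:
{"api": "drive_tool", "payload": {
  "motion": "0 -0.6 0 -0.002 0.001 0.006 50;0 0 0 0 0 0.004 50;0 0 0 0 0 0 50;0 0 0 0 0 0 50"
}}

```text
clock: 39.3
position: [0.4165, 0.1602, 0.0686]
ee_rot: [-0.001, 1.0, 0.014, 0.001]
contact_force: [0.1, 0.1, -0.0]
width: 0.0427
```

Request:
{"api": "drive_tool", "payload": {
  "motion": "0 0 0 0 0 0 0;0 0 0 0 0 0 0;0 0 0 0 0 0 0;0 0 0 0 0 0 0;0 0 0 0 0 0 0;0 0 0 0 0 0 0;0 0 0 0 0 0 0",
  "newtons": 70
}}

```text
clock: 40.17
position: [0.4162, 0.1603, 0.0684]
ee_rot: [-0.001, 1.0, 0.014, 0.001]
contact_force: [-0.1, -0.4, -0.7]
width: 0.009
```

Request:
{"api": "drive_tool", "payload": {
  "motion": "0 0 0 0 0 -0.01 0;0 0 0 0 0 -0.04 0;0 0 0 0 0 -0.05 0;0 0 0 0 0 -0.05 0;0 0 0 0 0 -0.03 0;0 0 0 0 0 0 0;0 0 0 0 0 0 0"
}}

```text
clock: 41.05
position: [0.4144, 0.1594, 0.2556]
ee_rot: [-0.001, 1.0, 0.014, 0.0]
contact_force: [-0.5, -0.7, -1.1]
width: 0.0089
```

```bash
python3 - <<'E'
from h import *
for n in('side','top'): snap(n,n+'20')
held('side','side20',.028); held('top','top20',.028)
plan(.5838,-.3358,.24,-40.4)
E
```

```text
side 363 along tool x [-0.0471 -0.0458  0.0446  0.0456] y mean 0.0062 top z 0.283 expect 0.2832
top 35 along tool x [-0.0457 -0.0453 -0.0105 -0.0101] y mean 0.0048 top z 0.278 expect 0.2832
t 41.15 pos [0.4143 0.1594 0.2552] yaw 1.7 w 0.009 F [ 0.6 -0.5 -1.7] q [ 12.   4.  98.   0.  78. 100.]
rotvec [-1.200e-01  4.000e-02  4.205e+01] shift(tool now) [0.1551 0.4999 0.0141] shift(world) [ 0.1695 -0.4952 -0.0152] shift(target-yaw tool) [0.45   0.2673 0.0152]
```

View pics/side20.png

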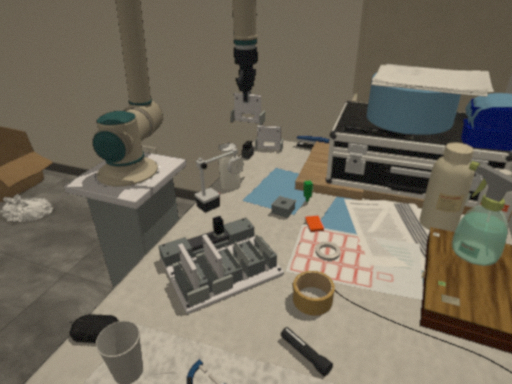

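Request:
{"api": "drive_tool", "payload": {
  "motion": "0 0 0 0.03 0 0 0;0 0 0 0.05 0 0 0;0 0 0 0.05 0.02 0 0;0 0 0 0.03 0.05 0 0;0 0 0 0.01 0.06 0 0;0 0 0 0 0.06 0 0;0 0 0 0 0.06 0 0;0 0 0 0 0.06 0 0;0 0 0 0 0.06 0 0;0 0 0 0 0.06 0 0;0 0 0 0 0.05 0 0;0 0 0 0 0.02 0 0"
}}

```text
clock: 42.65
position: [0.5989, -0.3478, 0.2247]
ee_rot: [-0.007, 1.0, 0.017, -0.019]
contact_force: [0.3, 0.7, -1.7]
width: 0.0087
```

Request:
{"api": "drive_tool", "payload": {
  "motion": "0 0 0 0 0 0 0;0 0 8.4 0 0 0 0;0 0 8.4 0 0 0 0;0 0 8.4 0 0 0 0;0 0 8.4 0 0 0 0;0 0 8.4 0 0 0 0;0 0 0 0 0 0 0;0 0 0 0 0 0 0"
}}

```text
clock: 43.65
position: [0.5984, -0.331, 0.2191]
ee_rot: [-0.006, 0.938, -0.347, -0.028]
contact_force: [-0.2, 0.8, -0.6]
width: 0.009
```

```bash
python3 - <<'E'
from h import *
plan(.5845,-.3365,.175,-40.4)
E
```

```text
t 43.65 pos [ 0.5984 -0.331   0.2191] yaw -40.6 w 0.009 F [-0.2  0.8 -0.6] q [-35.  28.  70.  -0.  86.  96.]
rotvec [ 0.42  3.25 -0.19] shift(tool now) [-0.0044  0.0129  0.0445] shift(world) [-0.0139 -0.0055 -0.0441] shift(target-yaw tool) [-0.007   0.0132  0.0441]
```

Request:
{"api": "drive_tool", "payload": {
  "motion": "0.4 1.7 -0.2 -0.007 0.013 0.01 0;0 1.6 0 0 0 0.025 0;0 0 0 0 0 0 0;0 0 0 0 0 0 0"
}}

```text
clock: 44.15
position: [0.5843, -0.3335, 0.1851]
ee_rot: [0.0, 0.94, -0.341, 0.002]
contact_force: [0.2, -0.6, -1.3]
width: 0.0087
```

```bash
python3 - <<'E'
from h import *
plan(.5845,-.3365,.142,-40.4)
E
```

```text
t 44.15 pos [ 0.5843 -0.3335  0.1851] yaw -39.9 w 0.0087 F [ 0.2 -0.6 -1.3] q [-36.  26.  78.   0.  77.  94.]
rotvec [-0.05 -0.17  0.48] shift(tool now) [0.0019 0.0022 0.0431] shift(world) [ 0.0002 -0.003  -0.0431] shift(target-yaw tool) [0.0021 0.0022 0.0431]
```

Request:
{"api": "drive_tool", "payload": {
  "motion": "0 0 0.5 0.002 0.002 0.018 0;0 0 0 0 0 0.012 0;0 0 0 0 0 0.008 0;0 0 0 0 0 0 0;0 0 0 0 0 0 0"
}}

```text
clock: 44.78
position: [0.586, -0.3373, 0.1451]
ee_rot: [0.0, 0.938, -0.345, 0.002]
contact_force: [-0.4, -0.8, -1.8]
width: 0.0086
```

```bash
python3 - <<'E'
from h import *
plan(.5845,-.3365,.12,-40.4)
for n in('side',): snap(n,n+'21')
b=np.load('pics/side21.npz')['im'][180:310,140:300,::-1]
cv2.imwrite('pics/v21.png',cv2.resize(b,(738,600),interpolation=2))
E
```

```text
t 44.77 pos [ 0.586  -0.3373  0.1451] yaw -40.4 w 0.0086 F [-0.4 -0.8 -1.8] q [-36.  27.  81.   0.  72.  95.]
rotvec [-0.06 -0.24 -0.  ] shift(tool now) [-0.0018  0.0004  0.0251] shift(world) [-0.0015  0.0008 -0.0251] shift(target-yaw tool) [-0.0017  0.0003  0.0251]
```

View pics/v21.png

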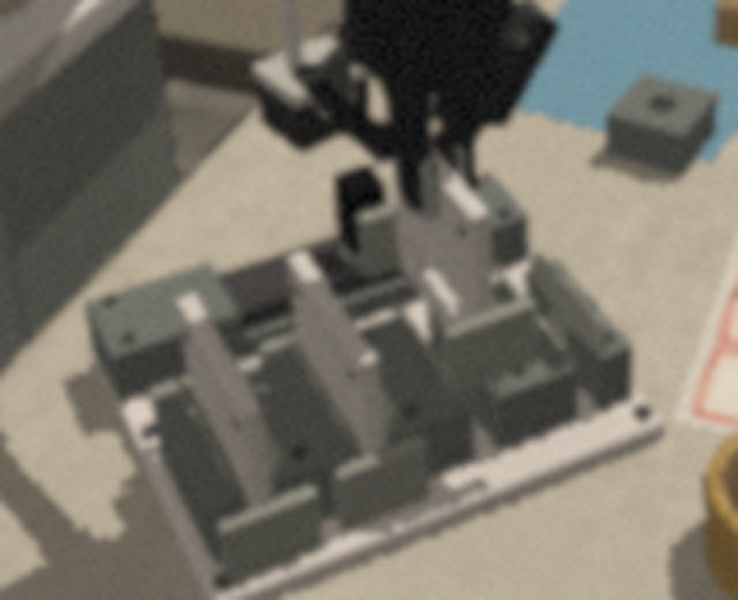

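Request:
{"api": "drive_tool", "payload": {
  "motion": "0 0 0 -0.002 0 0.01 0;0 0 0 0 0 0.008 0;0 0 0 0 0 0.004 0;0 0 0 0 0 0.005 0;0 0 0 0 0 0.004 0;0 0 0 0 0 0 0"
}}

```text
clock: 45.58
position: [0.5846, -0.336, 0.1124]
ee_rot: [0.0, 0.938, -0.345, 0.002]
contact_force: [0.1, 0.1, -1.8]
width: 0.0087
```

Request:
{"api": "drive_tool", "payload": {
  "motion": "0 -0.3 0 -0.001 0 0.005 0;0 0 0 0 0 0.005 0;0 0 0 0 0 0.003 0;0 0 0 0 0 0 0"
}}

```text
clock: 46.08
position: [0.5847, -0.3368, 0.1011]
ee_rot: [0.0, 0.938, -0.345, 0.002]
contact_force: [-0.8, -0.5, -0.4]
width: 0.0089
```

Request:
{"api": "drive_tool", "payload": {
  "motion": "0 -0.2 0 -0.001 0 0.005 0;0 0 0 0 0 0.005 0;0 0 0 0 0 0.004 0;0 0 0 0 0 0.005 0;0 0 0 0 0 0.004 0"
}}

```text
clock: 46.7
position: [0.5847, -0.3358, 0.0802]
ee_rot: [-0.0, 0.938, -0.345, 0.001]
contact_force: [-7.0, 6.2, 33.9]
width: 0.009
```

Request:
{"api": "drive_tool", "payload": {
  "motion": "0 0 0 0 0 0 35;0 0 0 0 0 0 35;0 0 0 0 0 0 35;0 0 0 0 0 0 35"
}}

```text
clock: 47.2
position: [0.5842, -0.3348, 0.0784]
ee_rot: [-0.001, 0.939, -0.345, 0.0]
contact_force: [0.0, 1.0, 0.9]
width: 0.0299
```

Request:
{"api": "drive_tool", "payload": {
  "motion": "0 0 0 0 0 -0.02 35;0 0 0 0 0 -0.05 35;0 0 0 0 0 -0.05 35;0 0 0 0 0 -0.05 35;0 0 0 0 0 0 35;0 0 0 0 0 0 35"
}}

```text
clock: 47.95
position: [0.5832, -0.3347, 0.2491]
ee_rot: [-0.002, 0.939, -0.345, -0.003]
contact_force: [1.4, 0.4, -1.0]
width: 0.0295
```

```bash
python3 - <<'E'
from h import *
for n in('top','side'): snap(n,n+'22')
seated('side22');seated('top22','top');panels('top22','top');panels('side22','side')
plan(.420,.354,.25,10.3)
E
```

```text
slot 1 289 top z 0.1087 near/far top [np.float64(0.1086), np.float64(0.1083)] x ctr 0.0439 [-0.002  0.09 ] y -0.0935
slot 2 296 top z 0.1084 near/far top [np.float64(0.108), np.float64(0.1084)] x ctr 0.0394 [-0.006  0.085] y -0.034
slot 3 312 top z 0.108 near/far top [np.float64(0.1083), np.float64(0.1079)] x ctr 0.0415 [-0.003  0.086] y 0.0259
pin top [0.0904 0.0912]
pin top [0.0914 0.0924]
top 129 ctr [0.4214 0.3566] [0.095 0.012] yaw 10.1
side 95 ctr [0.4191 0.3533] [0.094 0.02 ] yaw 9.8
t 48.05 pos [ 0.5833 -0.3348  0.2489] yaw -40.4 w 0.0305 F [ 1.   0.8 -0.6] q [-36.  24.  71.   0.  85.  95.]
rotvec [ -0.29   0.38 -50.69] shift(tool now) [-0.5707 -0.4188  0.0041] shift(world) [-0.1633  0.6888  0.0011] shift(target-yaw tool) [-0.0375 -0.7069 -0.0011]
```

View pics/top22.png

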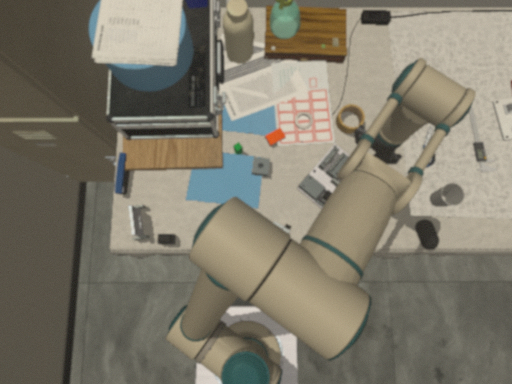

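Request:
{"api": "drive_tool", "payload": {
  "motion": "0 0 0 -0.02 -0.015 0 50;0 0 0 -0.045 -0.034 0 50;0 0 0 -0.058 -0.044 0 50;0 0 0 -0.058 -0.044 0 50;0 0 0 -0.058 -0.044 0 50;0 0 0 -0.058 -0.044 0 50;0 0 0 -0.058 -0.044 0 50;0 0 0 -0.058 -0.044 0 50;0 0 0 -0.058 -0.044 0 50;0 0 0 -0.04 -0.03 0 50;0 0 0 -0.02 -0.015 0 50;0 0 0 0 0 0 50"
}}

```text
clock: 49.55
position: [0.448, 0.2512, 0.2396]
ee_rot: [0.001, 0.938, -0.347, -0.018]
contact_force: [0.3, -0.0, -0.4]
width: 0.0425
```

```bash
python3 - <<'E'
from h import *
plan(.42,.3545,.2,10.2)
E
```

```text
t 49.55 pos [0.448  0.2512 0.2396] yaw -40.6 w 0.0425 F [ 0.3 -0.  -0.4] q [ 21.  11.  92.   1.  79. 151.]
rotvec [ -0.13   2.19 -50.75] shift(tool now) [-0.0871 -0.0608  0.0418] shift(world) [-0.028   0.1033 -0.0396] shift(target-yaw tool) [-0.0093 -0.1066  0.0396]
```

Request:
{"api": "drive_tool", "payload": {
  "motion": "0 0 -8.5 0 0 0 50;0 0 -8.5 0 0 0 50;0 0 -8.5 0 0 0 50;0 0 -8.5 0 0 0 50;0 0 -8.5 0 0 0 50;0 0 -8 0 0 0 50;0 0 0 0 0 0 50"
}}

```text
clock: 50.42
position: [0.4468, 0.2416, 0.2324]
ee_rot: [-0.003, 0.995, 0.097, -0.024]
contact_force: [0.7, 0.2, 0.7]
width: 0.0429
```

```bash
python3 - <<'E'
from h import *
plan(.42,.3545,.18,10.2)
E
```

```text
t 50.42 pos [0.4468 0.2416 0.2324] yaw 11.2 w 0.0429 F [0.7 0.2 0.7] q [20. 11. 92.  1. 79. 98.]
rotvec [-0.55  2.67  0.95] shift(tool now) [-0.002  -0.1155  0.0537] shift(world) [-0.0268  0.1129 -0.0524] shift(target-yaw tool) [-0.0064 -0.1159  0.0524]
```

Request:
{"api": "drive_tool", "payload": {
  "motion": "-0.5 1.3 0.9 -0.003 -0.03 0.01 50;0 1.3 0 -0.003 -0.045 0.02 50;0 0 0 0 -0.04 0.02 50;0 0 0 0 0 0 50;0 0 0 0 0 0 50"
}}

```text
clock: 51.05
position: [0.4211, 0.3513, 0.1797]
ee_rot: [0.002, 0.997, 0.08, -0.001]
contact_force: [0.2, -0.6, 0.5]
width: 0.043
```

```bash
python3 - <<'E'
from h import *
plan(.42,.3545,.13,10.2)
E
```

```text
t 51.05 pos [0.4211 0.3513 0.1797] yaw 9.2 w 0.043 F [ 0.2 -0.6  0.5] q [ 33.  16.  94.  -0.  70. 114.]
rotvec [ 0.23  0.08 -0.97] shift(tool now) [-0.0005 -0.0036  0.0497] shift(world) [-0.0011  0.0032 -0.0497] shift(target-yaw tool) [-0.0005 -0.0034  0.0497]
```

Request:
{"api": "drive_tool", "payload": {
  "motion": "0.2 0 -1 -0.001 -0.0035 0.02 50;0 0 0 0 0 0.02 50;0 0 0 -0.002 0 0.008 50;0 0 0 0 0 0 50;0 0 0 0 0 0 50"
}}

```text
clock: 51.68
position: [0.4213, 0.3501, 0.134]
ee_rot: [0.0, 0.996, 0.085, 0.002]
contact_force: [-0.3, 0.6, -0.4]
width: 0.0426
```

```bash
python3 - <<'E'
from h import *
plan(.42,.3545,.067,10.2)
snap('side','side23')
b=np.load('pics/side23.npz')['im'][90:190,210:330,::-1]
cv2.imwrite('pics/v23.png',cv2.resize(b,(720,600),interpolation=2))
panels('side23','side')
E
```

```text
t 51.67 pos [0.4213 0.3501 0.134 ] yaw 9.7 w 0.0426 F [-0.3  0.6 -0.4] q [ 33.  18.  98.  -0.  64. 113.]
rotvec [ 0.03 -0.25 -0.47] shift(tool now) [-0.0008 -0.0046  0.067 ] shift(world) [-0.0013  0.0044 -0.067 ] shift(target-yaw tool) [-0.0005 -0.0046  0.067 ]
side 93 ctr [0.4191 0.3522] [0.093 0.017] yaw 10.9
side 47 ctr [ 0.446  -0.0056] [0.031 0.006] yaw 62.3
```

View pics/v23.png

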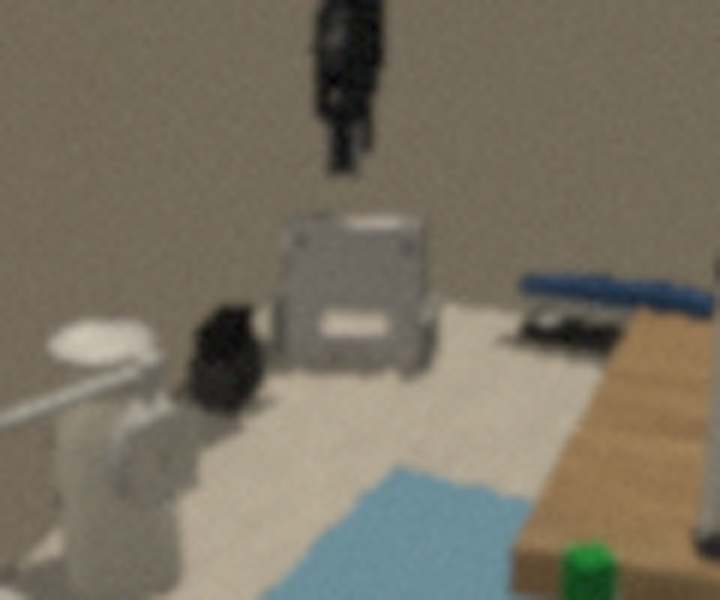

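Request:
{"api": "drive_tool", "payload": {
  "motion": "0 -0.2 -0.5 -0.002 -0.0045 0.02 50;0 0 0 -0.001 0 0.02 50;0 0 0 -0.001 0 0.015 50;0 0 0 0 0 0.006 50;0 0 0 0 0 0 50;0 0 0 0 0 0 50"
}}

```text
clock: 52.48
position: [0.4199, 0.3559, 0.0753]
ee_rot: [-0.002, 0.996, 0.089, 0.004]
contact_force: [0.3, 0.5, -0.2]
width: 0.0431
```

```bash
python3 - <<'E'
from h import *
plan(.42,.3545,.067,10.2)
E
```

```text
t 52.48 pos [0.4199 0.3559 0.0753] yaw 10.2 w 0.0431 F [ 0.3  0.5 -0.2] q [ 33.  21. 103.  -0.  56. 113.]
rotvec [-0.17 -0.53  0.03] shift(tool now) [-0.0002  0.0014  0.0083] shift(world) [ 0.0001 -0.0014 -0.0083] shift(target-yaw tool) [-0.0001  0.0014  0.0083]
```

Request:
{"api": "drive_tool", "payload": {
  "motion": "0 -0.5 0 -0.001 0.001 0.005 50;0 0 0 0 0 0.002 50;0 0 0 0 0 0 50;0 0 0 0 0 0 50"
}}

```text
clock: 52.98
position: [0.4198, 0.3551, 0.0689]
ee_rot: [-0.002, 0.996, 0.089, 0.001]
contact_force: [0.5, -0.6, -0.7]
width: 0.0427
```

Request:
{"api": "drive_tool", "payload": {
  "motion": "0 0 0 0 0 0 0;0 0 0 0 0 0 0;0 0 0 0 0 0 0;0 0 0 0 0 0 0;0 0 0 0 0 0 0;0 0 0 0 0 0 0;0 0 0 0 0 0 0",
  "newtons": 70
}}

```text
clock: 53.85
position: [0.4198, 0.3551, 0.0689]
ee_rot: [-0.002, 0.996, 0.089, 0.001]
contact_force: [0.5, 0.2, -1.3]
width: 0.0087
```

Request:
{"api": "drive_tool", "payload": {
  "motion": "0 0 0 0 0 -0.01 0;0 0 0 0 0 -0.04 0;0 0 0 0 0 -0.05 0;0 0 0 0 0 -0.05 0;0 0 0 0 0 -0.03 0;0 0 0 0 0 0 0;0 0 0 0 0 0 0"
}}

```text
clock: 54.72
position: [0.418, 0.3534, 0.2549]
ee_rot: [-0.001, 0.996, 0.089, -0.001]
contact_force: [0.6, -1.3, -2.2]
width: 0.0089
```

```bash
python3 - <<'E'
from h import *
for n in('side','top'): snap(n,n+'24')
held('side','side24',.028); held('top','top24',.028)
plan(.6234,-.2908,.24,-40.4)
E
```

```text
side 303 along tool x [-0.046  -0.0452  0.0444  0.0451] y mean 0.0059 top z 0.2818 expect 0.2824
top 201 along tool x [-0.0454 -0.045   0.0464  0.0477] y mean 0.0028 top z 0.2838 expect 0.2824
t 54.83 pos [0.418  0.3534 0.2544] yaw 10.2 w 0.0086 F [ 0.7 -1.  -2.3] q [ 33.  13.  87.   0.  80. 113.]
rotvec [-0.08  0.16 50.62] shift(tool now) [0.0879 0.6704 0.0127] shift(world) [ 0.2054 -0.6442 -0.0144] shift(target-yaw tool) [0.5739 0.3574 0.0144]
```

View pics/side24.png

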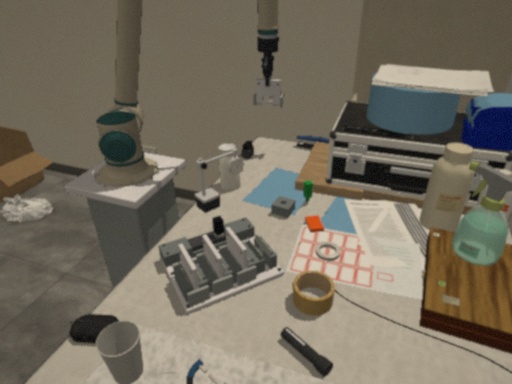

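Request:
{"api": "drive_tool", "payload": {
  "motion": "0 0 0 0.03 0.01 0 0;0 0 0 0.04 0.04 0 0;0 0 0 0.02 0.06 0 0;0 0 0 0 0.06 0 0;0 0 0 0 0.06 0 0;0 0 0 0 0.06 0 0;0 0 0 0 0.06 0 0;0 0 0 0 0.06 0 0;0 0 0 0 0.06 0 0;0 0 0 0 0.06 0 0;0 0 0 0 0.06 0 0;0 0 0 0 0.05 0 0"
}}

```text
clock: 56.32
position: [0.6212, -0.2748, 0.2266]
ee_rot: [-0.005, 0.995, 0.093, -0.018]
contact_force: [0.8, 1.2, -0.5]
width: 0.0089
```

```bash
python3 - <<'E'
from h import *
plan(.623,-.2905,.22,-40.4)
E
```

```text
t 56.33 pos [ 0.6212 -0.2748  0.2266] yaw 10.7 w 0.0089 F [ 0.8  1.2 -0.5] q [-29.  26.  71.  -1.  85.  50.]
rotvec [ 0.19  2.25 51.07] shift(tool now) [-0.0009  0.0158  0.0064] shift(world) [ 0.0018 -0.0157 -0.0066] shift(target-yaw tool) [0.0115 0.0107 0.0066]
```

Request:
{"api": "drive_tool", "payload": {
  "motion": "0 0 8.5 0 0 0 0;0 0 8.5 0 0 0 0;0 0 8.5 0 0 0 0;0 0 8.5 0 0 0 0;0 0 8.5 0 0 0 0;0 0 8.5 0 0 0 0;0 0 0 0 0 0 0;0 0 0 0 0 0 0"
}}

```text
clock: 57.32
position: [0.6159, -0.2789, 0.2067]
ee_rot: [0.002, 0.932, -0.36, -0.034]
contact_force: [0.5, 0.2, -1.7]
width: 0.0091
```

```bash
python3 - <<'E'
from h import *
plan(.623,-.2905,.175,-40.4)
E
```

```text
t 57.33 pos [ 0.6159 -0.2789  0.2067] yaw -42.3 w 0.0091 F [ 0.5  0.2 -1.7] q [-30.  27.  71.  -1.  85. 103.]
rotvec [ 1.53  3.54 -1.83] shift(tool now) [0.015  0.0029 0.031 ] shift(world) [ 0.0071 -0.0116 -0.0317] shift(target-yaw tool) [0.0129 0.0042 0.0317]
```

Request:
{"api": "drive_tool", "payload": {
  "motion": "0.8 1.8 -1 0.012 0.004 0.005 0;0.7 1.7 -0.8 0 0 0.015 0;0 0 0 0 0 0 0;0 0 0 0 0 0 0"
}}

```text
clock: 57.82
position: [0.6214, -0.2897, 0.1844]
ee_rot: [-0.0, 0.94, -0.342, -0.001]
contact_force: [0.4, 0.1, -1.9]
width: 0.009
```

```bash
python3 - <<'E'
from h import *
plan(.623,-.2905,.142,-40.4)
E
```

```text
t 57.83 pos [ 0.6214 -0.2897  0.1844] yaw -40.0 w 0.009 F [ 0.4  0.1 -1.9] q [-31.  27.  76.   0.  78.  99.]
rotvec [0.01 0.08 0.35] shift(tool now) [ 0.0018 -0.0005  0.0424] shift(world) [ 0.0016 -0.0008 -0.0424] shift(target-yaw tool) [ 0.0017 -0.0005  0.0424]
```

Request:
{"api": "drive_tool", "payload": {
  "motion": "0 0 0.4 0.001 -0.0005 0.018 0;0 0 0 0 0 0.012 0;0 0 0 0 0 0.008 0;0 0 0 0 0 0 0;0 0 0 0 0 0 0"
}}

```text
clock: 58.45
position: [0.6232, -0.29, 0.1436]
ee_rot: [-0.0, 0.938, -0.345, -0.001]
contact_force: [-0.4, 1.3, -1.2]
width: 0.0086
```

```bash
python3 - <<'E'
from h import *
plan(.623,-.2905,.12,-40.4)
for n in('side',): snap(n,n+'25')
b=np.load('pics/side25.npz')['im'][170:310,140:310,::-1]
cv2.imwrite('pics/v25.png',cv2.resize(b,(728,600),interpolation=2))
E
```

```text
t 58.45 pos [ 0.6232 -0.29    0.1436] yaw -40.4 w 0.0086 F [-0.4  1.3 -1.2] q [-31.  28.  79.  -0.  73. 100.]
rotvec [ 0.02  0.1  -0.02] shift(tool now) [0.0002 0.0005 0.0236] shift(world) [-0.0002 -0.0005 -0.0236] shift(target-yaw tool) [0.0002 0.0005 0.0236]
```

View pics/v25.png

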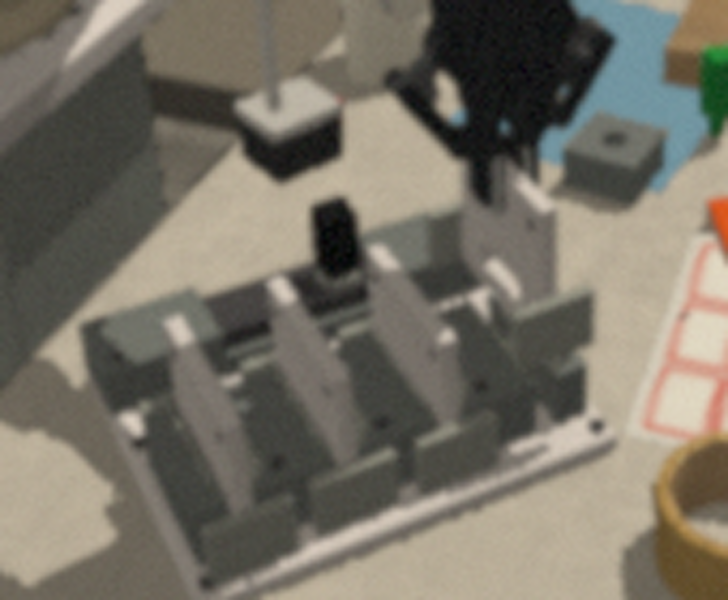

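Request:
{"api": "drive_tool", "payload": {
  "motion": "0 0 0 0 0.0005 0.01 0;0 0 0 0 0 0.008 0;0 0 0 0 0 0.004 0;0 0 0 0 0 0.005 0;0 0 0 0 0 0.004 0;0 0 0 0 0 0 0"
}}

```text
clock: 59.25
position: [0.6233, -0.2903, 0.1112]
ee_rot: [-0.0, 0.938, -0.346, -0.0]
contact_force: [0.1, 0.2, -1.7]
width: 0.0087
```

Request:
{"api": "drive_tool", "payload": {
  "motion": "0 0 0 -0.001 0 0.005 0;0 0 0 0 0 0.005 0;0 0 0 0 0 0.003 0;0 0 0 0 0 0 0"
}}

```text
clock: 59.75
position: [0.6236, -0.2908, 0.1001]
ee_rot: [0.0, 0.938, -0.346, 0.002]
contact_force: [0.5, 0.5, -1.0]
width: 0.009
```

Request:
{"api": "drive_tool", "payload": {
  "motion": "0 0 0 -0.001 0 0.005 0;0 0 0 0 0 0.005 0;0 0 0 0 0 0.004 0;0 0 0 0 0 0.005 0;0 0 0 0 0 0.003 0"
}}

```text
clock: 60.38
position: [0.6237, -0.2902, 0.0807]
ee_rot: [0.0, 0.938, -0.346, 0.004]
contact_force: [-5.9, 4.0, 27.7]
width: 0.0087
```

Request:
{"api": "drive_tool", "payload": {
  "motion": "0 0 0 0 0 0 35;0 0 0 0 0 0 35;0 0 0 0 0 0 35;0 0 0 0 0 0 35"
}}

```text
clock: 60.88
position: [0.6228, -0.2895, 0.0789]
ee_rot: [0.0, 0.939, -0.345, 0.002]
contact_force: [-1.0, -0.2, -0.2]
width: 0.0301
```

Request:
{"api": "drive_tool", "payload": {
  "motion": "0 0 0 0 0 -0.02 35;0 0 0 0 0 -0.05 35;0 0 0 0 0 -0.05 35;0 0 0 0 0 -0.05 35;0 0 0 0 -0.05 -0.02 35;0 0 0 0 -0.05 0 35;0 0 0 0 -0.05 0 35;0 0 0 0 0 0 35;0 0 0 0 0 0 35"
}}

```text
clock: 62.0
position: [0.7214, -0.1734, 0.2704]
ee_rot: [-0.0, 0.938, -0.347, -0.001]
contact_force: [0.7, -0.9, 0.2]
width: 0.0298
```

```bash
python3 - <<'E'
from h import *
for n in('top','side'): snap(n,n+'26')
seated('side26');seated('top26','top');panels('top26','top')
plan(.6,-.2,.25)
a=np.load('pics/top26.npz')['im'][130:250,110:420,::-1]
b=np.load('pics/side26.npz')['im'][160:310,130:310,::-1]
cv2.imwrite('pics/v26.png',np.vstack([cv2.resize(b,(420,350),interpolation=2),cv2.resize(a,(420,163),interpolation=2)]))
E
```

```text
slot 1 288 top z 0.1087 near/far top [np.float64(0.1085), np.float64(0.1087)] x ctr 0.0439 [-0.002  0.09 ] y -0.0936
slot 2 295 top z 0.1085 near/far top [np.float64(0.1084), np.float64(0.1084)] x ctr 0.0391 [-0.006  0.085] y -0.0339
slot 3 309 top z 0.1082 near/far top [np.float64(0.1082), np.float64(0.1083)] x ctr 0.041 [-0.004  0.086] y 0.0259
slot 4 318 top z 0.1079 near/far top [np.float64(0.108), np.float64(0.1079)] x ctr 0.0418 [-0.003  0.087] y 0.0856
pin top [0.0904 0.091 ]
slot 1 143 top z 0.1108 near/far top [np.float64(0.1094), np.float64(0.1107)] x ctr 0.0425 [-0.003  0.088] y -0.0887
slot 2 128 top z 0.1096 near/far top [np.float64(0.1095), np.float64(0.1091)] x ctr 0.0369 [-0.008  0.082] y -0.0288
slot 3 112 top z 0.1114 near/far top [np.float64(0.1086), np.float64(0.1114)] x ctr 0.0386 [-0.007  0.084] y 0.0309
slot 4 101 top z 0.1107 near/far top [np.float64(0.1098), np.float64(0.111)] x ctr 0.0389 [-0.006  0.084] y 0.0906
pin top [0.0916 0.0922]
t 62.1 pos [ 0.7211 -0.1738  0.2705] yaw -40.6 w 0.0298 F [ 0.2 -0.1  0. ] q [-19.  30.  58.   0.  92. 112.]
rotvec [-0.01  0.1  -0.  ] shift(tool now) [-0.0749  0.0987  0.0206] shift(world) [-0.1211 -0.0262 -0.0205] shift(target-yaw tool) [-0.0749  0.0987  0.0205]
```

View pics/v26.png

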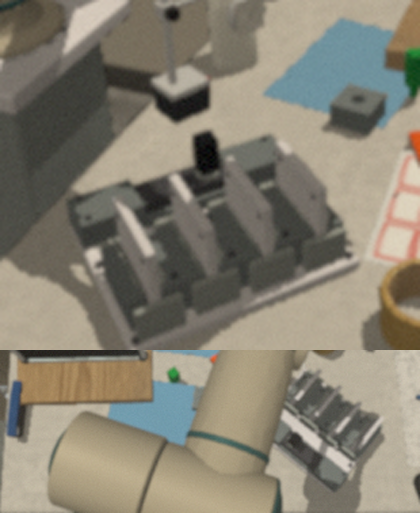

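```bash
python3 -c "
from rig import sign_off
print(sign_off())"
```

```text
the job is handed in; nothing more can be done
None
```

The pin is seated in the index bar's blind hole, and all four panels on the table are home, one in each of the four slots. I handed the job in at about 62 s of the 208 s allowed; the system gave no verdict.

- **Pin:** I found the hole in the depth images, so the pin went straight in and no slide along the bar was needed. I pressed down until the collar met the bar at about 10 N. The last check put its top at about 90–92 mm, where 90 mm means fully seated. It stayed upright and in place while the panels went in.
- **Panels:** Each was pushed past its spring down to the plate, with 28–34 N at the stop. Their tops read 108–109 mm in the side view and 110–111 mm in the top view, where 107 mm means fully home. Near and far ends were level to about 1 mm in the side view.
- **Position:** Panel centres lay within about 4 mm of my estimate of the slot centres.
- **Regrasp:** My first grip on the first panel was too high, so I opened, lowered the gripper and took it again.
- **Camera disagreement:** The two cameras differ by about 4–5 mm sideways and 2 mm in height. The side view matched the arm better, so I relied on it.
- **Bystanders:** The dispenser and the green look-alike were not touched. The gripper was clear of everything at hand-in.

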